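# Change over the samples on the bench shaker

## Robot

A 6-joint arm with a two-finger parallel gripper is mounted at the origin on the work surface. World frame = base frame: x ahead of the robot, y to its left, z up, the work surface at z = 0. Lengths are in mm, angles in rad, forces in N, time in s.
With the tool pointing down it reaches from about 250 to 725 mm from the base axis. Payload 4 kg.
Tool frame: the origin (TCP) lies between the finger pads; the fingertips stand ahead of it and the grasp point (between the pads) lies 8 mm behind it (bot.nose_length is the z of the fingertips in the tool frame, in mm); z points along the fingers, y is the direction in which the jaws open and shut (so a half turn about z gives the same grasp; the last joint's range is limited). The gripper opens to 85 mm and grips with 20 to 120 N. Pads are 22 mm wide; open, the fingers measure 114 mm over their backs; the gripper's body (76 mm by 85 mm) begins 54 mm behind the grasp point. The pads swing forward as they close: fully open they stand 13 mm farther back than shut.
Start: joints at [-1.108, 0.241, 0.005, 1.335, 0, 1.571], TCP at [223.226, -447.403, 242.306] pointing down, gripper open.
Joint ranges: [-2.72, 2.72], [-1.05, 1.87], [-1.09, 1.28], [-1.99, 2.15], [-1.42, 1.44], [-3.14, 3.14]. Speed limits (rad/s): [2.79, 2.79, 3.14, 3.14, 3.14, 3.14].

## Interface

Orientations are given as a unit quaternion [x, y, z, w].
In Python, from workcell import bot gives the robot as it stands. The module is installed in compiled form; this text tells all that it offers.
- The arm moves only by the tool step_arm, never from a script. Its argument "series" is a list of rows, each an object of numbers: "dx", "dy", "dz": the shift along the tool's x, y, z in m; "twist": the turn about the tool's z in rad. A call has 1 to 12 rows; each row shifts and turns the commanded pose from where the row before left it, along the tool's axes as they then stand; what a row does not reach is not made up. A row lasts 1/10 s, in which the tool goes at most 50 mm and 8.59 degrees, less where a joint would pass 70% of its speed; a pose out of reach is approached as far as the arm can. A call is refused whole if a number of a shift passes 0.05 or a number of a turn 0.15, either way. A call with a gripper value outside its range is refused whole. "jaw" is the finger opening in m, from 0 to 0.0854, set as the call begins (left out, the last holds). The fingers move at their own pace and stop on an object; "squeeze" is the grip in N (left out, the last holds). Time passes only in rows, so rows that do not move let the fingers close. It gives the time, the measured TCP pose, the force and the opening at its end, in the units of the state.
- bot.get_state(): the state, without advancing time (a new reading comes with each control period).
- bot.read_camera(name): name is "side" or "top" or "wrist"; returns the picture (400x640x3 uint8, red, green, blue); there is no depth.
- bot.camera_info(name): a dict with "mtx" (3x3 intrinsics, pixels), "dist_coeffs" ([k1, k2, p1, p2, k3] as OpenCV has them; the pictures are not rectified), "world_to_cam" (4x4, takes a point from world to camera coordinates). Camera axes: x right, y down, z forward; pixel columns grow to the right and rows downward; lengths in mm; the calibration is good to about 2 mm. A picture is of the moment at which its call begins: read the wrist's pose just before it. camera_info takes no time and is no camera call; for the wrist camera it gives the pose at the moment of the call.
- bot.hand_in(): hands the job in, once; it reports no verdict.
The state is a dict: "clock": time; "q": joint angles; "dq": joint speeds; "joint_efforts": joint torques, N m; "tcp_pos": TCP position; "tcp_rot": TCP orientation; "ft_force": force on the tool from outside, world axes, zero at the start; "ft_torque": the same for the moment, N m; "gripper_width": finger opening in mm.
Only numpy, scipy, OpenCV 4.12 (cv2) and the standard library are available. Lean on these libraries where they do the work, as an engineer would, in place of code of your own. Each camera call takes 0.05 s, during which the arm holds its last target. There are 200 camera calls.

## Task

Change over the samples on the bench shaker (it is off at the wall): swing its keeper bar well open, move every finished squat jar from the platform into the empty grey tray, and stand every waiting bottle upright in the row on the platform, between the end plates and close to the back rail. Then swing the keeper bar fully shut in front of the bottles until it snaps into its catch, and leave the speed dial pointing at the long half-speed mark. Leave the beaker and the wash bottle undisturbed.

Things in the scene. Friction and masses are not known exactly. Their poses are not given: they have to be found in the camera images.
- shaker: white bench shaker, 275 (x) by 270 mm (y), fixed. Origin at bench level; x to its back (away from the robot), y to its left, z up. In its frame, mm: platform top (black rubber) z 88, from x -60 to 86; in front of it the control ledge, top z 55, out to x -165. Row for the bottles: back rail front face x 75, end plates y -90 and +90 (tops z 126), shut keeper bar rear face x 14 (z 108 to 124).
- row_mid (a point): middle of the row, on the platform's top: 44.5, 0, 88 mm in the shaker's frame, axes as the shaker's. The row is 61 mm deep and 180 mm long: three bottles fit side by side, for example at y = -58, 0, +58 mm. A bottle a few mm too far forward is pushed back by the closing bar.
- keeper (a joint): keeper bar angle (rad): 220 mm bar swinging level about an upright pivot at the row's left end. 0 = shut across the row's front; grows to 1.4 as its right end swings towards the robot (clockwise from above). Starts shut. A sprung ball catch needs about 4 N at the handle, in or out; its hump is at 0.05 rad, below that it draws the bar home. Elsewhere it turns easily (0.4 N) and stays put.
- keeper_hinge (a point): upright pivot axis of the keeper bar, at the bar's mid height: 8, 108, 116 mm in the shaker's frame.
- keeper_handle (a point): point on the axis of the bar's upright round black handle (18 mm diameter), 165 mm along the bar from the pivot and 35 mm in front of its centre line; moves with the bar. This point is 157 mm, the handle's top 173 mm, the bar's and bracket's tops 124 mm above the bench. Pinch it from above with the fingers closing along the bar; it may turn between the fingers.
- dial (a joint): speed dial angle (rad): black knob with an upright grip bar on the control ledge, axis at x -120, y -30 mm in the shaker's frame. Grows clockwise from above, 0 to 4.71, stays put (0.03 N m). Eleven white ticks 27 degrees apart: 0 rad at the first, 135 degrees anticlockwise from the shaker's +x. The long sixth tick, along the shaker's +x, is half speed: 2.356 rad. Starts from 0.3 to 1.4.
- dial_grip (a point): on the dial's axis, 92 mm above the bench, where to grip. The grip bar is 42 mm long, 14 mm wide, from 69 to 99 mm above the bench, and lies along this point's x; a white line on top near one end is the pointer and points along this point's -x, which is 135 degrees minus the dial angle, anticlockwise from the shaker's +x.
- mat: square grey bench mat, 180 x 180 x 3 mm, fixed; the waiting bottles start on it. Origin at the centre of its underside.
- tray: open grey tray for the finished jars, empty at the start, 200 mm (its x) by 150 mm (its y), 32 mm tall, walls and floor 4 mm, fixed. Origin at the centre of its underside. It and the mat lie left and right of the shaker, either way round.
- bottle1: closed white plastic bottle, upright: body 50 mm diameter to 78 mm, sloping shoulder, grey cap 36 mm diameter from 90 to 115 mm above its foot; 0.11 to 0.22 kg, heavy at the foot. Origin at the foot's centre, z up. Grip it by the cap. Starts on the mat. Two or three of the four bottles are there; absent ones read None.
- bottle2: closed white plastic bottle, upright: body 50 mm diameter to 78 mm, sloping shoulder, grey cap 36 mm diameter from 90 to 115 mm above its foot; 0.11 to 0.22 kg, heavy at the foot. Origin at the foot's centre, z up. Grip it by the cap. Starts on the mat. Two or three of the four bottles are there; absent ones read None.
- bottle3: closed white plastic bottle, upright: body 50 mm diameter to 78 mm, sloping shoulder, grey cap 36 mm diameter from 90 to 115 mm above its foot; 0.11 to 0.22 kg, heavy at the foot. Origin at the foot's centre, z up. Grip it by the cap. Starts on the mat. Two or three of the four bottles are there; absent ones read None.
- bottle4: closed white plastic bottle, upright: body 50 mm diameter to 78 mm, sloping shoulder, grey cap 36 mm diameter from 90 to 115 mm above its foot; 0.11 to 0.22 kg, heavy at the foot. Origin at the foot's centre, z up. Grip it by the cap. Starts on the mat. Two or three of the four bottles are there; absent ones read None.
- jar1: finished sample: squat amber glass jar, body 54 mm diameter to 62 mm, black lid 50 mm diameter from 62 to 82 mm above its foot; 0.13 to 0.25 kg. Origin at the foot's centre, z up. Starts in the shaker's row behind the shut bar. One or two of the two are there; an absent one reads None.
- jar2: finished sample: squat amber glass jar, body 54 mm diameter to 62 mm, black lid 50 mm diameter from 62 to 82 mm above its foot; 0.13 to 0.25 kg. Origin at the foot's centre, z up. Starts in the shaker's row behind the shut bar. One or two of the two are there; an absent one reads None.
- beaker: bystander: glass beaker, 72 mm diameter, 95 mm tall. Origin at the foot's centre.
- wash_bottle: bystander: clear plastic wash bottle, 64 mm diameter, 175 mm tall with its spout. Origin at the foot's centre.

How it is judged (in metres and radians):
On the way, in this order (a step that is already met when the one before it is completed fails the run):
1. the keeper bar is swung well open (more than 0.6 rad) (value of joint keeper above 0.6 rad), for 0.2 s.
2. with the bar open (more than 0.3 rad), every jar stands in the tray and every bottle stands upright in the row, let go and at rest (x of bottle1 in the frame of shaker between 0.024 and 0.058 m and y of bottle1 in the frame of shaker between -0.068 and 0.068 m and z of bottle1 in the frame of shaker between 0.083 and 0.094 m and angle between each of bottle1, bottle2, bottle3, bottle4, jar1, jar2's own z axis and vertical below 0.12 rad and contact force between the fingers and bottle1 below 0.5 N and linear speed of each of bottle1, bottle2, bottle3, bottle4, jar1, jar2 below 0.03 m/s and x of bottle2 in the frame of shaker between 0.024 and 0.058 m and y of bottle2 in the frame of shaker between -0.068 and 0.068 m and z of bottle2 in the frame of shaker between 0.083 and 0.094 m and contact force between the fingers and bottle2 below 0.5 N and x of bottle3 in the frame of shaker between 0.024 and 0.058 m and y of bottle3 in the frame of shaker between -0.068 and 0.068 m and z of bottle3 in the frame of shaker between 0.083 and 0.094 m and contact force between the fingers and bottle3 below 0.5 N and x of bottle4 in the frame of shaker between 0.024 and 0.058 m and y of bottle4 in the frame of shaker between -0.068 and 0.068 m and z of bottle4 in the frame of shaker between 0.083 and 0.094 m and contact force between the fingers and bottle4 below 0.5 N and x of jar1 in the frame of tray between -0.078 and 0.078 m and y of jar1 in the frame of tray between -0.053 and 0.053 m and z of jar1 in the frame of tray between -0.005 and 0.012 m and contact force between the fingers and jar1 below 0.5 N and x of jar2 in the frame of tray between -0.078 and 0.078 m and y of jar2 in the frame of tray between -0.053 and 0.053 m and z of jar2 in the frame of tray between -0.005 and 0.012 m and contact force between the fingers and jar2 below 0.5 N and value of joint keeper above 0.3 rad), for 0.2 s.
3. the keeper bar is shut in its catch (below 0.03 rad) (value of joint keeper below 0.03 rad), for 0.3 s.
At the end, for the whole second after the job is handed in: All bottles upright (7 degrees) in the row, foot centre 33 to 56 mm behind the shaker's origin and within 68 mm of the row's middle; all jars upright on the tray's floor; all at rest; bar in its catch (below 0.03 rad); dial within 0.14 rad (8 degrees) of the long mark (x of bottle1 in the frame of shaker between 0.033 and 0.056 m and y of bottle1 in the frame of shaker between -0.068 and 0.068 m and z of bottle1 in the frame of shaker between 0.083 and 0.094 m and angle between each of bottle1, bottle2, bottle3, bottle4, jar1, jar2's own z axis and vertical below 0.12 rad and linear speed of each of bottle1, bottle2, bottle3, bottle4, jar1, jar2 below 0.03 m/s and x of bottle2 in the frame of shaker between 0.033 and 0.056 m and y of bottle2 in the frame of shaker between -0.068 and 0.068 m and z of bottle2 in the frame of shaker between 0.083 and 0.094 m and x of bottle3 in the frame of shaker between 0.033 and 0.056 m and y of bottle3 in the frame of shaker between -0.068 and 0.068 m and z of bottle3 in the frame of shaker between 0.083 and 0.094 m and x of bottle4 in the frame of shaker between 0.033 and 0.056 m and y of bottle4 in the frame of shaker between -0.068 and 0.068 m and z of bottle4 in the frame of shaker between 0.083 and 0.094 m and x of jar1 in the frame of tray between -0.078 and 0.078 m and y of jar1 in the frame of tray between -0.053 and 0.053 m and z of jar1 in the frame of tray between -0.005 and 0.012 m and x of jar2 in the frame of tray between -0.078 and 0.078 m and y of jar2 in the frame of tray between -0.053 and 0.053 m and z of jar2 in the frame of tray between -0.005 and 0.012 m and value of joint keeper below 0.03 rad and value of joint dial between 2.216 and 2.496 rad); the robot touches nothing.
It fails at once if the beaker is shifted by more than 30 mm or tipped (distance of beaker from where it was at the start of the episode above 0.03 m or angle between beaker's own z axis and vertical above 0.5 rad).
It fails at once if the wash bottle is shifted by more than 30 mm or tipped (distance of wash_bottle from where it was at the start of the episode above 0.03 m or angle between wash_bottle's own z axis and vertical above 0.5 rad).
Of bottle1, bottle2, bottle3, bottle4 only 2 to 3 are there at a start; the rules pass over those that are not, and their reading is None.
Of jar1, jar2 only 1 to 2 are there at a start; the rules pass over those that are not, and their reading is None.
At some moment in a run one of bottle1, bottle2, bottle3, bottle4 may be knocked a few centimetres aside while the robot is not near it.
It also fails if it takes over 210 s, if anything falls off the work surface, if the arm or the gripper's body presses on something with over 40 N, if the wrist force passes 120 N, or if a joint passes its speed limit or range.

## Working session

There is one attempt and no reset: what is moved stays moved. The work goes in short steps, Python scripts to look and compute and a tool call to move; the robot and the scene stay as the last step left them, time stands still between calls to the robot, and variables do not carry over. Pictures are saved under pics/ and viewed, about 12 in all and at most 16, crops included, and the job is handed in when it is done.

Besides the shell and the picture viewer there is one more tool, called after "Emit:" in YAML: its name, and indented under it one key for each argument. step_arm: Moves the arm, as the interface text tells. Its arguments: {"type":"object","properties":{"series":{"type":"array","items":{"type":"object","properties":{"dx":{"type":"number"},"dy":{"type":"number"},"dz":{"type":"number"},"twist":{"type":"number"}}}},"jaw":{"type":"number"},"squeeze":{"type":"number"}},"required":["series"]}

```bash
mkdir -p pics; cat > h.py <<'E'
import numpy as np, cv2
from workcell import bot
from scipy.spatial.transform import Rotation as R
def snap(n,f=None):
    i=bot.camera_info(n); im=bot.read_camera(n)
    if f: cv2.imwrite('pics/'+f,cv2.cvtColor(im,cv2.COLOR_RGB2BGR))
    return im,i
def ray(i,uv,z):
    p=cv2.undistortPoints(np.array(uv,float).reshape(-1,1,2),np.array(i['mtx']),np.array(i['dist_coeffs'])).reshape(-1,2)
    T=np.array(i['world_to_cam']);Rm=T[:3,:3];c=-Rm.T@T[:3,3]
    d=np.c_[p,np.ones(len(p))]@Rm
    return c+d*((z-c[2])/d[:,2])[:,None]
def proj(i,P):
    T=np.array(i['world_to_cam']);P=np.array(P,float).reshape(-1,3)
    return cv2.projectPoints(P,cv2.Rodrigues(T[:3,:3])[0],T[:3,3],np.array(i['mtx']),np.array(i['dist_coeffs']))[0].reshape(-1,2)
E
python3 - <<'E'
from h import *
s=bot.get_state();print(s,bot.nose_length)
print(R.from_quat(s['tcp_rot']).as_matrix().round(3))
for n in('top','side'):
    im,i=snap(n,n+'0.png');print(n,np.array(i['mtx']).round(1).tolist(),np.array(i['world_to_cam']).round(3).tolist())
E
```

```text
{'clock': 0.0, 'q': array([-1.10800153e+00,  2.41394879e-01,  3.73322208e-03,  1.33517210e+00,
        4.15079509e-06,  1.57078119e+00]), 'dq': array([ 1.80385691e-04, -1.89460217e-05, -3.24875060e-04,  6.27611453e-04,
       -1.74292100e-03, -1.01066488e-03]), 'joint_efforts': array([ 2.15035639e-04, -3.72319329e+01,  2.52407026e+01,  1.70027954e-02,
        3.59432420e-05, -8.62991811e-08]), 'tcp_pos': array([ 222.96115719, -446.87194303,  241.42538284]), 'tcp_rot': array([ 9.73344629e-01,  2.29345145e-01, -2.31602066e-04, -9.92039493e-04]), 'ft_force': array([ 1.0301304 ,  0.34003472, -0.16056418]), 'ft_torque': array([ 0.02221279,  0.02356039, -0.00464085]), 'gripper_width': 85.15062430087694} 11.0
[[ 0.895  0.446 -0.001]
 [ 0.446 -0.895  0.002]
 [ 0.    -0.002 -1.   ]]
top [[481.1, 0.0, 324.9], [0.0, 481.1, 200.7], [0.0, 0.0, 1.0]] [[0.013, -1.0, -0.001, -17.008], [-0.99, -0.013, -0.14, 561.911], [0.14, 0.003, -0.99, 1237.621], [0.0, 0.0, 0.0, 1.0]]
side [[414.5, 0.0, 311.6], [0.0, 414.5, 198.4], [0.0, 0.0, 1.0]] [[-0.893, -0.45, 0.015, 514.237], [-0.297, 0.563, -0.771, 268.495], [0.339, -0.693, -0.636, 1147.882], [0.0, 0.0, 0.0, 1.0]]
```

View pics/top0.png

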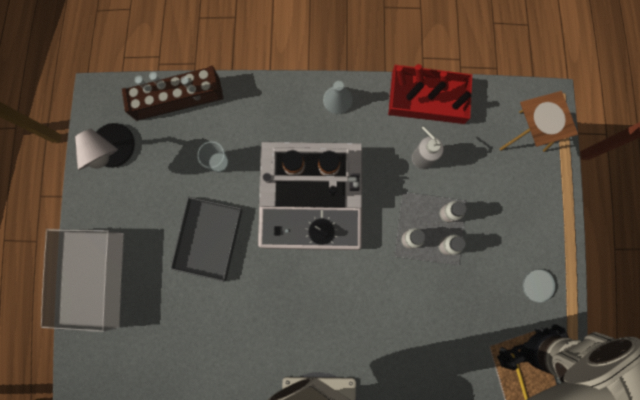

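View pics/side0.png

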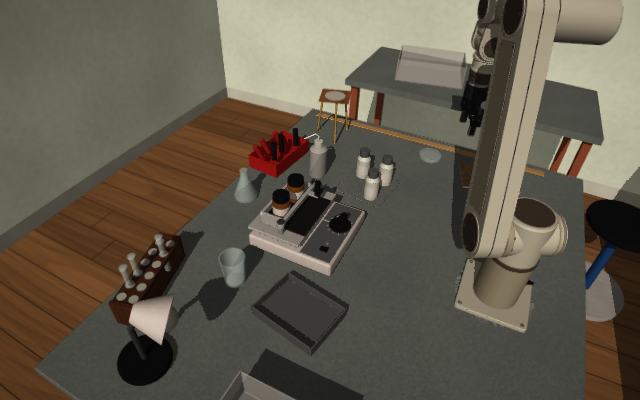

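The top view shows the shaker at (310,195), two jars (293,162) and (328,162), the tray at (214,238), three bottles at (453,211), (413,238), (452,244), the beaker at (212,155) and the wash bottle at (430,150). I'll enlarge that region.

```bash
python3 - <<'E'
import cv2
a=cv2.imread('pics/top0.png')[125:285,170:490]
a=cv2.convertScaleAbs(a,alpha=1.5,beta=20)
cv2.imwrite('pics/c0.png',cv2.resize(a,None,fx=2.5,fy=2.5,interpolation=cv2.INTER_CUBIC))
E
```

```text
(no output)
```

View pics/c0.png

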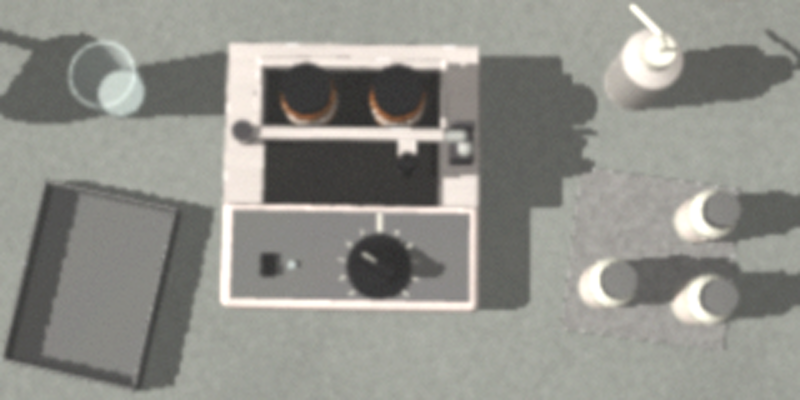

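The crop shows the shaker with its pivot at (243,130), jar lids at (308,88) and (399,88), the dial at (379,265) with its pointer up-left, the handle at about (407,158), tray corners, and caps at (720,210), (618,281), (719,299).

```bash
python3 - <<'E'
from h import *
i=bot.camera_info('top')
f=lambda l,z:print(z,ray(i,np.array(l)/2.5+[170,125],z).round(0).tolist())
f([(221,306),(476,308)],55); f([(228,45),(479,46)],100); f([(243,130)],130); f([(379,265)],72)
f([(308,88),(399,88)],170); f([(407,165)],173)
t=[(48,182),(180,207),(140,387),(6,357)];f(t,32)
f([(720,210),(618,281),(719,299)],118)
f([(575,168),(735,190),(565,330),(725,347)],3)
f([(362,252),(379,265)],99)
f([(102,75)],95);f([(658,45)],150)
E
```

```text
55 [[435.0, 161.0, 55.0], [437.0, -103.0, 55.0]]
100 [[702.0, 157.0, 100.0], [704.0, -103.0, 100.0]]
130 [[607.0, 134.0, 130.0]]
72 [[479.0, -2.0, 72.0]]
170 [[641.0, 68.0, 170.0], [642.0, -20.0, 170.0]]
173 [[567.0, -29.0, 173.0]]
32 [[566.0, 357.0, 32.0], [541.0, 212.0, 32.0], [349.0, 248.0, 32.0], [377.0, 394.0, 32.0]]
118 [[534.0, -344.0, 118.0], [462.0, -240.0, 118.0], [445.0, -342.0, 118.0]]
3 [[594.0, -216.0, 3.0], [571.0, -394.0, 3.0], [416.0, -204.0, 3.0], [399.0, -379.0, 3.0]]
99 [[490.0, 15.0, 99.0], [477.0, -3.0, 99.0]]
95 [[670.0, 288.0, 95.0]]
150 [[695.0, -278.0, 150.0]]
```

Emit:
step_arm:
  series:
    - {"dx": 0.035, "dy": -0.0235}
    - {"dx": 0.035, "dy": -0.0235}
    - {"dx": 0.035, "dy": -0.0235}
    - {"dx": 0.035, "dy": -0.0235}
    - {"dx": 0.035, "dy": -0.0235}
    - {"dx": 0.035, "dy": -0.0235}
    - {"dx": 0.035, "dy": -0.0235}
    - {"dx": 0.035, "dy": -0.0235}
    - {"dx": 0.035, "dy": -0.0235}
    - {"dx": 0.035, "dy": -0.0235}
    - {"dx": 0.035, "dy": -0.0235}
    - {"dx": 0.035, "dy": -0.0235}
  jaw: 0.05
  squeeze: 50

```text
validation failed for argument at $.se...
```

```bash
python3 - <<'E'
from h import *
s=bot.get_state();print(s['clock'],s['tcp_pos'].round(1),R.from_quat(s['tcp_rot']).as_matrix().round(3).tolist())
im,i=snap('wrist','w1.png');print(np.array(i['world_to_cam']).round(2).tolist())
np.save('w1.npy',i['world_to_cam'])
im,i=snap('top','t1.png')
E
```

```text
0.1 [ 223.  -446.9  241.5] [[0.895, 0.446, -0.001], [0.446, -0.895, 0.002], [-0.0, -0.002, -1.0]]
[[0.45, -0.89, -0.0, -498.87], [-0.86, -0.43, 0.26, -35.17], [-0.23, -0.12, -0.97, 377.9], [0.0, 0.0, 0.0, 1.0]]
```

View pics/w1.png

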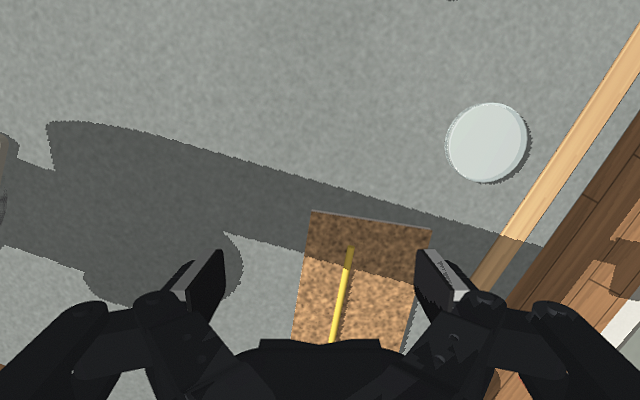

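The move was refused by validation, so the wrist view still shows only the start area (a coaster at (487,142)). I'll retry with every field filled in.

Emit:
step_arm:
  series:
    - {"dx": 0.035, "dy": -0.0235, "dz": 0, "twist": 0}
    - {"dx": 0.035, "dy": -0.0235, "dz": 0, "twist": 0}
    - {"dx": 0.035, "dy": -0.0235, "dz": 0, "twist": 0}
    - {"dx": 0.035, "dy": -0.0235, "dz": 0, "twist": 0}
    - {"dx": 0.035, "dy": -0.0235, "dz": 0, "twist": 0}
    - {"dx": 0.035, "dy": -0.0235, "dz": 0, "twist": 0}
    - {"dx": 0.035, "dy": -0.0235, "dz": 0, "twist": 0}
    - {"dx": 0.035, "dy": -0.0235, "dz": 0, "twist": 0}
    - {"dx": 0.035, "dy": -0.0235, "dz": 0, "twist": 0}
    - {"dx": 0.035, "dy": -0.0235, "dz": 0, "twist": 0}
  jaw: 0.05
  squeeze: 50

```text
clock: 1.2
tcp_pos: [432.0, -79.2, 242.3]
tcp_rot: [0.973, 0.229, 0.0, 0.0]
ft_force: [-0.4, -1.0, 0.6]
gripper_width: 50.2
```

```bash
cat >> h.py <<'E'
def st():
    s=bot.get_state();m=R.from_quat(s['tcp_rot']).as_matrix()
    print('t',round(s['clock'],1),'tcp',s['tcp_pos'].round(1),'yaw',round(float(np.arctan2(m[1,0],m[0,0])),3),'tilt',m[:2,2].round(3),'w',round(s['gripper_width'],1),'F',s['ft_force'].round(1))
E
python3 - <<'E'
from h import *
st()
im,i=snap('wrist','w2.png');import pickle;pickle.dump(i,open('w2.pkl','wb'))
E
```

```text
t 1.2 tcp [432.  -79.2 242.3] yaw 0.463 tilt [ 0. -0.] w 50.2 F [-0.4 -1.   0.6]
```

View pics/w2.png

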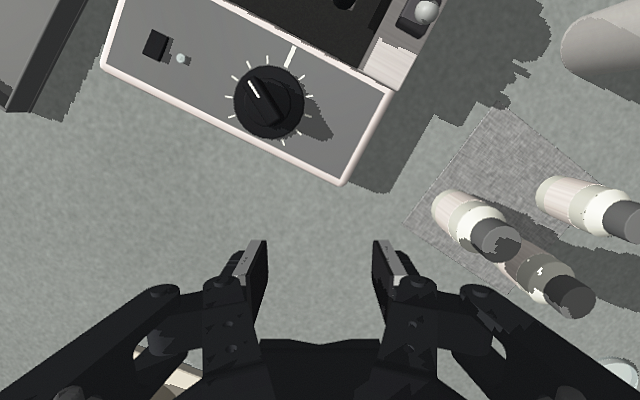

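Now the dial is at about (267,102) with its pointer line from (249,82) to (259,97), and the long tick runs (289,68) to (297,46). The ledge corners are at (342,186), (392,93) and (101,66).

```bash
python3 - <<'E'
from h import *
import pickle;i=pickle.load(open('w2.pkl','rb'))
a=ray(i,[(249,82),(259,97),(266,103),(284,124)],99);print(a.round(1).tolist())
d=a[0]-a[1];print('pointer ang',np.arctan2(d[1],d[0])); d=a[0]-a[3];print('bar ang',np.arctan2(d[1],d[0]))
b=ray(i,[(289,68),(297,46)],55);d=b[1]-b[0];print('tick',b.round(1).tolist(),np.arctan2(d[1],d[0]))
c=ray(i,[(342,186),(101,66),(392,93)],52);print(c.round(1).tolist());d=c[1]-c[0];print('yaw',np.arctan2(d[1],d[0])-np.pi/2)
im=cv2.imread('pics/w2.png');cv2.imwrite('pics/w2c.png',cv2.resize(im[40:160,190:350],None,fx=5,fy=5,interpolation=cv2.INTER_CUBIC))
E
```

```text
[[488.4, 13.4, 99.0], [481.2, 1.3, 99.0], [479.5, -5.9, 99.0], [470.7, -26.5, 99.0]]
pointer ang 1.0403241627717748
bar ang 1.1539981890177637
tick [[516.2, -5.1, 55.0], [536.9, -3.6, 55.0]] 0.07603902344461773
[[437.4, -102.7, 52.0], [438.8, 158.8, 52.0], [540.6, -103.3, 52.0]]
yaw -0.005244962260413155
```

View pics/w2c.png

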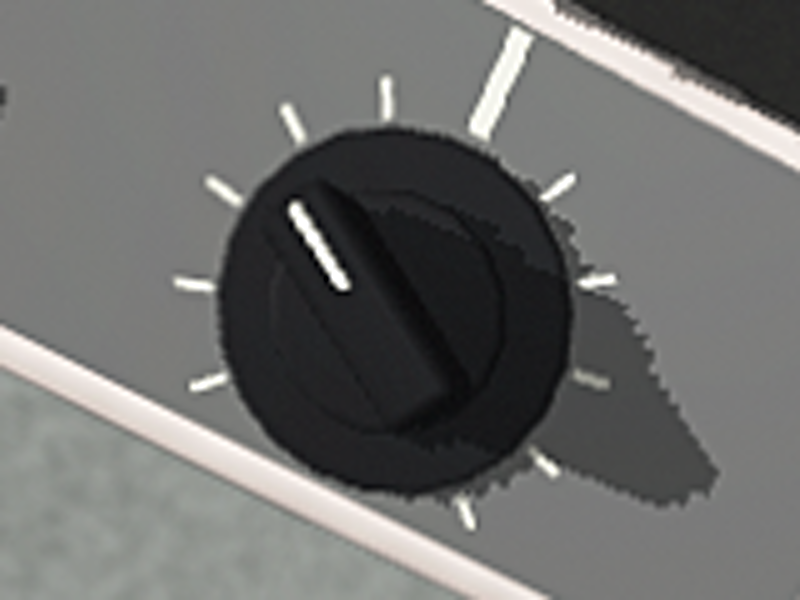

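Emit:
step_arm:
  series:
    - {"dx": 0.0385, "dy": -0.0233, "dz": 0, "twist": 0}
    - {"dx": 0.0385, "dy": -0.0233, "dz": 0, "twist": 0}
    - {"dx": 0, "dy": 0, "dz": 0.02, "twist": -0.14}
    - {"dx": 0, "dy": 0, "dz": 0.02, "twist": -0.14}
    - {"dx": 0, "dy": 0, "dz": 0.02, "twist": -0.14}
    - {"dx": 0, "dy": 0, "dz": 0.02, "twist": -0.14}
    - {"dx": 0, "dy": 0, "dz": 0.025, "twist": 0}
    - {"dx": 0, "dy": 0, "dz": 0.025, "twist": 0}
    - {"dx": 0, "dy": 0, "dz": 0.025, "twist": 0}
    - {"dx": 0, "dy": 0, "dz": 0, "twist": 0}
  jaw: 0.04
  squeeze: 30

```text
clock: 2.25
tcp_pos: [476.4, -5.0, 84.1]
tcp_rot: [0.872, 0.489, -0.003, -0.002]
ft_force: [-0.8, -1.3, -0.2]
gripper_width: 39.8
```

Emit:
step_arm:
  series:
    - {"dx": 0, "dy": 0, "dz": 0, "twist": 0}
    - {"dx": 0, "dy": 0, "dz": 0, "twist": 0}
    - {"dx": 0, "dy": 0, "dz": 0, "twist": 0}
    - {"dx": 0, "dy": 0, "dz": 0, "twist": 0}
    - {"dx": 0, "dy": 0, "dz": 0, "twist": 0}
    - {"dx": 0, "dy": 0, "dz": 0, "twist": 0}
  jaw: 0

```text
clock: 2.85
tcp_pos: [478.4, -3.9, 88.4]
tcp_rot: [0.872, 0.49, -0.0, -0.001]
ft_force: [-5.0, 2.2, 0.4]
gripper_width: 13.5
```

```bash
python3 -c "
from h import *
st()"
```

```text
t 2.9 tcp [478.4  -3.9  88.4] yaw 1.023 tilt [-0.002  0.002] w 13.5 F [-5.   2.2  0.4]
```

Emit:
step_arm:
  series:
    - {"dx": 0, "dy": 0, "dz": 0, "twist": 0.13}
    - {"dx": 0, "dy": 0, "dz": 0, "twist": 0.13}
    - {"dx": 0, "dy": 0, "dz": 0, "twist": 0.13}
    - {"dx": 0, "dy": 0, "dz": 0, "twist": 0.13}
    - {"dx": 0, "dy": 0, "dz": 0, "twist": 0.13}
    - {"dx": 0, "dy": 0, "dz": 0, "twist": 0.13}
    - {"dx": 0, "dy": 0, "dz": 0, "twist": 0.13}
    - {"dx": 0, "dy": 0, "dz": 0, "twist": 0.115}
    - {"dx": 0, "dy": 0, "dz": 0, "twist": 0}
    - {"dx": 0, "dy": 0, "dz": 0, "twist": 0}

```text
clock: 3.85
tcp_pos: [477.0, -1.5, 88.4]
tcp_rot: [1.0, 0.0, -0.002, -0.004]
ft_force: [-8.3, 9.0, 5.2]
gripper_width: 13.5
```

```bash
python3 -c "
from h import *
st()"
```

```text
t 3.9 tcp [477.   -1.5  88.4] yaw 0.0 tilt [-0.004  0.007] w 13.5 F [-8.3  9.   5.2]
```

Emit:
step_arm:
  series:
    - {"dx": 0, "dy": 0, "dz": 0, "twist": 0}
    - {"dx": 0, "dy": 0, "dz": 0, "twist": 0}
    - {"dx": 0, "dy": 0, "dz": 0, "twist": 0}
    - {"dx": 0, "dy": 0, "dz": -0.03, "twist": 0}
    - {"dx": 0, "dy": 0, "dz": -0.04, "twist": 0}
    - {"dx": 0, "dy": 0, "dz": -0.04, "twist": 0}
    - {"dx": 0, "dy": 0, "dz": -0.04, "twist": 0}
    - {"dx": 0, "dy": 0.01, "dz": 0, "twist": 0}
    - {"dx": 0, "dy": 0.01, "dz": 0, "twist": 0}
  jaw: 0.045

```text
clock: 4.75
tcp_pos: [480.7, -25.4, 238.8]
tcp_rot: [1.0, -0.001, 0.002, 0.0]
ft_force: [0.3, 0.3, 0.1]
gripper_width: 44.6
```

```bash
python3 - <<'E'
from h import *
import pickle
st()
im,i=snap('wrist','w3.png');pickle.dump(i,open('w3.pkl','wb'))
E
```

```text
t 4.8 tcp [480.7 -25.4 238.8] yaw -0.002 tilt [ 0.004 -0.001] w 44.6 F [0.3 0.3 0.1]
```

View pics/w3.png

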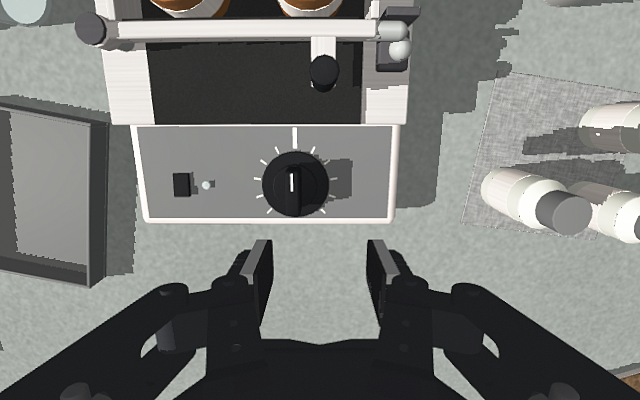

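The pointer (292,170)-(291,191) now lines up with the long tick (295,127-148). The handle top is near (324,66) and the pivot at (91,31).

```bash
python3 - <<'E'
from h import *
import pickle;i=pickle.load(open('w3.pkl','rb'))
print(ray(i,[(325,66)],173).round(1),ray(i,[(91,31)],135).round(1))
a=ray(i,[(292,170),(291,191)],99);b=ray(i,[(295,127),(295,148)],55);c=ray(i,[(143,220),(393,222)],52)
print(a.round(1).tolist(),b.round(1).tolist(),c.round(1).tolist())
p=np.array([608.,134]);
for th in np.arange(0,1.3,.1): print(round(th,2),(p+[-35*np.cos(th)-165*np.sin(th),35*np.sin(th)-165*np.cos(th)]).round(0))
E
```

```text
[[574.  -29.1 173. ]] [[604.  131.3 135. ]]
[[500.8, -2.2, 99.0], [482.2, -0.9, 99.0]] [[535.7, -2.2, 55.0], [515.5, -1.8, 55.0]] [[439.8, 162.3, 52.0], [437.5, -103.7, 52.0]]
0.0 [573. -31.]
0.1 [557. -27.]
0.2 [541. -21.]
0.3 [526. -13.]
0.4 [512.  -4.]
0.5 [498.   6.]
0.6 [486.  18.]
0.7 [475.  30.]
0.8 [465.  44.]
0.9 [457.  59.]
1.0 [450.  74.]
1.1 [445.  90.]
1.2 [442. 107.]
```

Emit:
step_arm:
  series:
    - {"dx": 0.0465, "dy": 0.002, "dz": 0, "twist": 0}
    - {"dx": 0.0465, "dy": 0.0025, "dz": 0, "twist": 0}
    - {"dx": 0, "dy": 0, "dz": 0.03, "twist": 0}
    - {"dx": 0, "dy": 0, "dz": 0.03, "twist": 0}
    - {"dx": 0, "dy": 0, "dz": 0.03, "twist": 0}
    - {"dx": 0, "dy": 0, "dz": 0, "twist": 0}
    - {"dx": 0, "dy": 0, "dz": 0, "twist": 0}
  jaw: 0.045

```text
clock: 5.5
tcp_pos: [571.4, -29.8, 146.0]
tcp_rot: [1.0, -0.001, -0.002, -0.0]
ft_force: [0.1, -0.3, 0.9]
gripper_width: 44.8
```

Emit:
step_arm:
  series:
    - {"dx": 0, "dy": 0, "dz": 0, "twist": 0}
    - {"dx": 0, "dy": 0, "dz": 0, "twist": 0}
    - {"dx": 0, "dy": 0, "dz": 0, "twist": 0}
    - {"dx": 0, "dy": 0, "dz": 0, "twist": 0}
    - {"dx": 0, "dy": 0, "dz": 0, "twist": 0}
  jaw: 0
  squeeze: 40

```text
clock: 6.0
tcp_pos: [573.7, -28.5, 149.3]
tcp_rot: [1.0, -0.001, 0.002, -0.001]
ft_force: [-1.0, 4.3, 5.8]
gripper_width: 16.9
```

Emit:
step_arm:
  series:
    - {"dx": -0.016, "dy": -0.004, "dz": 0, "twist": 0}
    - {"dx": -0.016, "dy": -0.006, "dz": 0, "twist": 0}
    - {"dx": -0.015, "dy": -0.008, "dz": 0, "twist": 0}
    - {"dx": -0.014, "dy": -0.009, "dz": 0, "twist": 0}
    - {"dx": -0.014, "dy": -0.01, "dz": 0, "twist": 0}
    - {"dx": -0.012, "dy": -0.012, "dz": 0, "twist": 0}
    - {"dx": -0.011, "dy": -0.012, "dz": 0, "twist": 0}
    - {"dx": -0.01, "dy": -0.014, "dz": 0, "twist": 0}
    - {"dx": -0.008, "dy": -0.015, "dz": 0, "twist": 0}
    - {"dx": -0.007, "dy": -0.015, "dz": 0, "twist": 0}
    - {"dx": -0.005, "dy": -0.016, "dz": 0, "twist": 0}
    - {"dx": 0, "dy": 0, "dz": 0, "twist": 0}

```text
clock: 7.2
tcp_pos: [444.8, 40.1, 149.7]
tcp_rot: [0.999, 0.033, 0.0, -0.019]
ft_force: [-1.3, -0.1, 0.5]
gripper_width: 0.3
```

The fingers closed on nothing, so the handle slipped. Looking from the top.

```bash
python3 - <<'E'
from h import *
st();print(bot.get_state()['q'].round(2))
im,i=snap('top','t2.png');im2,i2=snap('side')
a=cv2.resize(im[110:270,220:420],None,fx=2.4,fy=2.4);b=cv2.resize(im2[140:300,220:420],None,fx=2.4,fy=2.4)
c=cv2.cvtColor(np.vstack([a,b])[:, :],cv2.COLOR_RGB2BGR);c=np.hstack([c[:384],c[384:]])[:, :960]
cv2.imwrite('pics/m2.png',cv2.convertScaleAbs(cv2.resize(c,(800,320)),alpha=1.5,beta=20))
E
```

```text
t 7.2 tcp [444.8  40.1 149.7] yaw 0.065 tilt [-0.     0.039] w 0.3 F [-1.3 -0.1  0.5]
[ 0.06  0.2  -0.3   1.07  0.04  3.14]
```

View pics/m2.png

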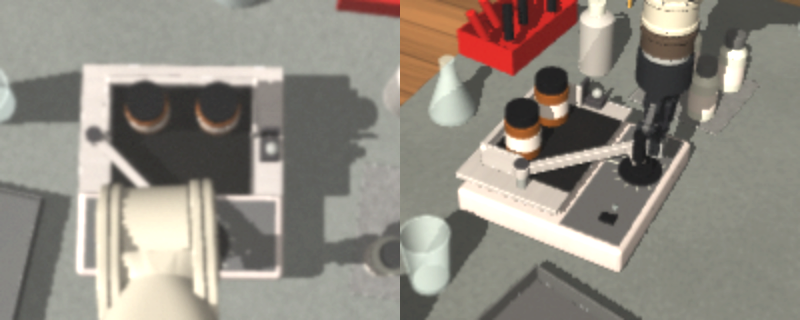

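The last joint is at its limit (q6 = 3.14), which dragged the fingers off the handle, although the bar is open about 0.8 rad (pivot (95,132) to (148,186)). I'll lift off, then twist away from the limit and work at yaw π/2 from now on.

Emit:
step_arm:
  series:
    - {"dx": 0, "dy": 0, "dz": -0.02, "twist": 0}
    - {"dx": 0, "dy": 0, "dz": -0.03, "twist": 0}
    - {"dx": 0, "dy": 0, "dz": -0.04, "twist": -0.1}
    - {"dx": 0, "dy": 0, "dz": -0.04, "twist": -0.14}
    - {"dx": 0, "dy": 0, "dz": 0, "twist": -0.14}
    - {"dx": 0, "dy": 0, "dz": 0, "twist": -0.14}
  jaw: 0.03

```text
clock: 7.9
tcp_pos: [444.8, 33.4, 280.3]
tcp_rot: [0.957, 0.29, 0.006, -0.019]
ft_force: [-0.6, 0.0, -1.5]
gripper_width: 30.4
```

```bash
python3 - <<'E'
from h import *
import pickle
st();print(bot.get_state()['q'].round(2))
im,i=snap('wrist','w4.png');pickle.dump(i,open('w4.pkl','wb'))
E
```

```text
t 7.9 tcp [444.8  33.4 280.3] yaw 0.587 tilt [0.    0.039] w 30.4 F [-0.6  0.  -1.5]
[ 0.05  0.12 -0.05  1.4   0.04  2.6 ]
```

View pics/w4.png

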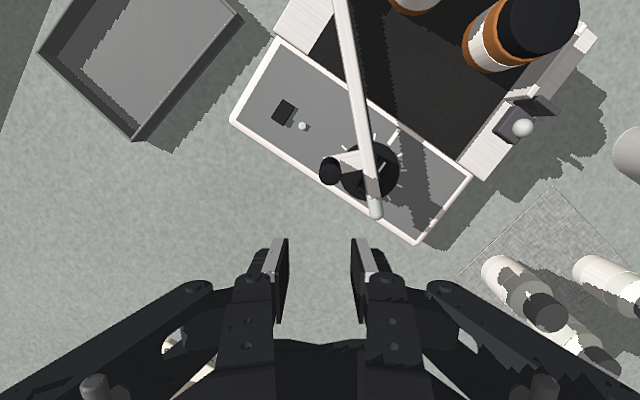

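The wrist view shows the open bar with its end at (376,210) and the handle top at (330,163), plus a tray corner at (133,140). Measuring the bar angle from these.

```bash
cat >> h.py <<'E'
def go(x,y,z,yaw=None):
    s=bot.get_state();m=R.from_quat(s['tcp_rot']).as_matrix();w=np.array([x,y,z],float)-s['tcp_pos']
    cy=np.arctan2(m[1,0],m[0,0]);tw=0 if yaw is None else cy-yaw
    # delta in tool axes after the twist
    m2=m@R.from_euler('z',tw).as_matrix()
    print('twist',round(float(tw),3),'then d',(m2.T@w/1000).round(4), 'or before twist',(m.T@w/1000).round(4), 'R2',m2.round(3).tolist())
E
python3 - <<'E'
from h import *
import pickle;i=pickle.load(open('w4.pkl','rb'))
p=np.array([608,134])
h=ray(i,[(331,163)],173)[0][:2];e=ray(i,[(376,212)],124)[0][:2];print(h,e)
for d,off in((h-p,np.arctan2(35,165)),(e-p,0)): print(np.hypot(*d),np.arctan2(-d[0],-d[1])-off)
go(642,68,240,1.571)
E
```

```text
[474.88872949  47.26968361] [455.49970778 -17.37713967]
158.87340280760708 0.7843005070947353
214.8752604250693 0.7890942175434799
twist -0.98 then d [0.0329 0.1978 0.0404] or before twist [0.1826 0.0829 0.0404] R2 [[-0.001, 1.0, -0.002], [0.999, 0.001, 0.039], [0.039, -0.002, -0.999]]
```

Emit:
step_arm:
  series:
    - {"dx": 0, "dy": 0, "dz": 0, "twist": -0.14}
    - {"dx": 0, "dy": 0, "dz": 0, "twist": -0.14}
    - {"dx": 0, "dy": 0, "dz": 0, "twist": -0.14}
    - {"dx": 0, "dy": 0, "dz": 0, "twist": -0.14}
    - {"dx": 0, "dy": 0, "dz": 0, "twist": -0.14}
    - {"dx": 0, "dy": 0, "dz": 0, "twist": -0.14}
    - {"dx": 0, "dy": 0, "dz": 0, "twist": -0.14}
    - {"dx": 0.008, "dy": 0.045, "dz": 0, "twist": 0}
    - {"dx": 0.008, "dy": 0.045, "dz": 0, "twist": 0}
    - {"dx": 0.008, "dy": 0.045, "dz": 0.01, "twist": 0}
    - {"dx": 0.008, "dy": 0.045, "dz": 0.01, "twist": 0}
    - {"dx": 0, "dy": 0.018, "dz": 0.01, "twist": 0}
  jaw: 0.085

```text
clock: 9.15
tcp_pos: [645.0, 66.1, 246.5]
tcp_rot: [0.71, 0.703, 0.012, -0.016]
ft_force: [0.7, 0.4, 0.5]
gripper_width: 84.9
```

```bash
python3 - <<'E'
from h import *
import pickle
st();print(bot.get_state()['q'].round(2));go(642,68,157,1.571)
im,i=snap('wrist','w5.png');pickle.dump(i,open('w5.pkl','wb'))
E
```

```text
t 9.2 tcp [645.   66.1 246.5] yaw 1.561 tilt [-0.005  0.039] w 84.9 F [0.7 0.4 0.5]
[0.08 0.55 0.48 1.5  0.04 1.66]
twist -0.01 then d [-0.0017 -0.0026  0.0896] or before twist [-0.0017 -0.0026  0.0896] R2 [[-0.0, 1.0, -0.005], [0.999, 0.0, 0.039], [0.039, -0.005, -0.999]]
```

View pics/w5.png

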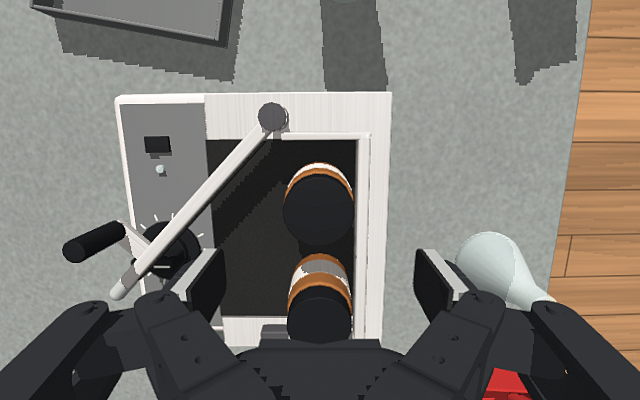

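Viewed about 10 pictures so far. This one shows lids at (318,208) and (320,316), the pivot cap at (272,116) and the bar still open.

```bash
python3 - <<'E'
from h import *
import pickle;i=pickle.load(open('w5.pkl','rb'))
print(ray(i,[(318,210),(320,316)],170).round(1),ray(i,[(272,116)],132).round(1),ray(i,[(205,95),(386,93)],97).round(1), ray(i,[(359,140),(355,318)],100).round(1))
E
```

```text
[[643.2  72.3 170. ]
 [643.9  -9.3 170. ]] [[608.5 136.4 132. ]] [[546.3 156.   97. ]
 [701.4 156.   97. ]] [[678.6 116.7 100. ]
 [678.1 -57.1 100. ]]
```

Emit:
step_arm:
  series:
    - {"dx": 0, "dy": -0.002, "dz": 0.035, "twist": 0}
    - {"dx": 0, "dy": 0, "dz": 0.03, "twist": 0}
    - {"dx": 0, "dy": 0, "dz": 0.022, "twist": 0}
    - {"dx": 0, "dy": 0, "dz": 0, "twist": 0}
    - {"dx": 0, "dy": 0, "dz": 0, "twist": 0}
  jaw: 0.085

```text
clock: 9.7
tcp_pos: [639.6, 69.1, 162.7]
tcp_rot: [0.71, 0.704, 0.013, -0.016]
ft_force: [0.8, -0.1, 0.4]
gripper_width: 84.8
```

Emit:
step_arm:
  series:
    - {"dx": 0, "dy": 0, "dz": 0, "twist": 0}
    - {"dx": 0, "dy": 0, "dz": 0, "twist": 0}
    - {"dx": 0, "dy": 0, "dz": 0, "twist": 0}
    - {"dx": 0, "dy": 0, "dz": 0, "twist": 0}
    - {"dx": 0, "dy": 0, "dz": 0, "twist": 0}
    - {"dx": 0, "dy": 0, "dz": 0, "twist": 0}
    - {"dx": 0, "dy": 0, "dz": -0.01, "twist": 0}
    - {"dx": 0, "dy": 0, "dz": -0.03, "twist": 0}
    - {"dx": 0, "dy": 0, "dz": -0.03, "twist": 0}
    - {"dx": 0, "dy": 0, "dz": -0.03, "twist": 0}
  jaw: 0
  squeeze: 50

```text
clock: 10.7
tcp_pos: [639.8, 65.7, 263.3]
tcp_rot: [0.709, 0.704, 0.012, -0.016]
ft_force: [0.5, 0.2, -1.8]
gripper_width: 47.9
```

```bash
python3 - <<'E'
from h import *
st();go(502,294,257);go(502,294,82)
E
```

```text
t 10.7 tcp [639.8  65.7 263.3] yaw 1.564 tilt [-0.005  0.04 ] w 47.9 F [ 0.5  0.2 -1.8]
twist 0.0 then d [ 0.2269 -0.1394  0.0161] or before twist [ 0.2269 -0.1394  0.0161] R2 [[0.007, 1.0, -0.005], [0.999, -0.007, 0.04], [0.04, -0.005, -0.999]]
twist 0.0 then d [ 0.2199 -0.1386  0.1909] or before twist [ 0.2199 -0.1386  0.1909] R2 [[0.007, 1.0, -0.005], [0.999, -0.007, 0.04], [0.04, -0.005, -0.999]]
```

Emit:
step_arm:
  series:
    - {"dx": 0.037, "dy": -0.023, "dz": 0, "twist": 0}
    - {"dx": 0.037, "dy": -0.023, "dz": 0, "twist": 0}
    - {"dx": 0.037, "dy": -0.023, "dz": 0, "twist": 0}
    - {"dx": 0.037, "dy": -0.023, "dz": 0, "twist": 0}
    - {"dx": 0.037, "dy": -0.023, "dz": 0, "twist": 0}
    - {"dx": 0.035, "dy": -0.023, "dz": 0, "twist": 0}
    - {"dx": 0, "dy": 0, "dz": 0.04, "twist": 0}
    - {"dx": 0, "dy": 0, "dz": 0.04, "twist": 0}
    - {"dx": 0, "dy": 0, "dz": 0.04, "twist": 0}
    - {"dx": 0, "dy": 0, "dz": 0.03, "twist": 0}
    - {"dx": 0, "dy": 0, "dz": 0.01, "twist": 0}
    - {"dx": 0, "dy": 0, "dz": 0, "twist": 0}

```text
clock: 11.9
tcp_pos: [502.4, 292.3, 110.4]
tcp_rot: [0.709, 0.704, 0.011, -0.016]
ft_force: [0.3, -0.8, -2.1]
gripper_width: 48.0
```

```bash
python3 - <<'E'
from h import *
import pickle
st();go(502,294,82)
im,i=snap('wrist','w6.png');pickle.dump(i,open('w6.pkl','wb'))
E
```

```text
t 11.9 tcp [502.4 292.3 110.4] yaw 1.564 tilt [-0.007  0.038] w 48.0 F [ 0.3 -0.8 -2.1]
twist 0.0 then d [ 0.0006 -0.0002  0.0284] or before twist [ 0.0006 -0.0002  0.0284] R2 [[0.007, 1.0, -0.007], [0.999, -0.007, 0.038], [0.038, -0.007, -0.999]]
```

View pics/w6.png

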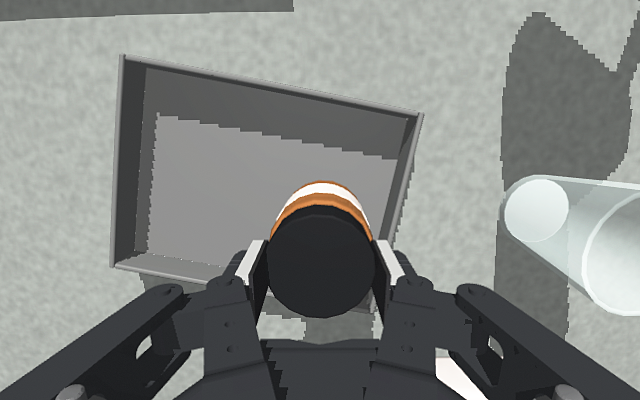

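The jar hangs over the tray's right side; the rim corners are at (122,55), (422,114) and (112,266).

```bash
python3 - <<'E'
from h import *
import pickle;i=pickle.load(open('w6.pkl','rb'))
c=ray(i,[(122,55),(422,114),(112,266)],32);print(c.round(1))
print('centre',((c[1]+c[2])/2).round(1), np.arctan2(*(c[1]-c[0])[[1,0]]))
E
```

```text
[[376.7 399.9  32. ]
 [568.2 361.8  32. ]
 [348.6 255.9  32. ]]
centre [458.4 308.8  32. ] -0.19633909878400493
```

Emit:
step_arm:
  series:
    - {"dx": 0.006, "dy": -0.002, "dz": 0.01, "twist": 0}
    - {"dx": 0, "dy": 0, "dz": 0.01, "twist": 0}
    - {"dx": 0, "dy": 0, "dz": 0.008, "twist": 0}
    - {"dx": 0, "dy": 0, "dz": 0.002, "twist": 0}
    - {"dx": 0, "dy": 0, "dz": 0, "twist": 0}
    - {"dx": 0, "dy": 0, "dz": 0, "twist": 0}

```text
clock: 12.55
tcp_pos: [501.8, 300.2, 82.4]
tcp_rot: [0.71, 0.704, 0.013, -0.015]
ft_force: [0.5, -0.2, -1.6]
gripper_width: 47.9
```

Emit:
step_arm:
  series:
    - {"dx": 0, "dy": 0, "dz": 0.002, "twist": 0}
    - {"dx": 0, "dy": 0, "dz": 0.002, "twist": 0}
    - {"dx": 0, "dy": 0, "dz": 0, "twist": 0}
    - {"dx": 0, "dy": 0, "dz": 0, "twist": 0}

```text
clock: 12.95
tcp_pos: [502.4, 301.0, 80.8]
tcp_rot: [0.709, 0.704, 0.015, -0.015]
ft_force: [-2.7, -1.7, 9.7]
gripper_width: 47.9
```

Emit:
step_arm:
  series:
    - {"dx": 0, "dy": 0, "dz": 0, "twist": 0}
    - {"dx": 0, "dy": 0, "dz": 0, "twist": 0}
    - {"dx": 0, "dy": 0, "dz": 0, "twist": 0}
    - {"dx": 0, "dy": 0, "dz": 0, "twist": 0}
    - {"dx": 0, "dy": 0, "dz": -0.03, "twist": 0}
    - {"dx": 0, "dy": 0, "dz": -0.045, "twist": 0}
    - {"dx": 0, "dy": 0, "dz": -0.045, "twist": 0}
    - {"dx": 0, "dy": 0, "dz": -0.045, "twist": 0}
    - {"dx": 0, "dy": 0, "dz": 0, "twist": 0}
  jaw: 0.085

```text
clock: 13.85
tcp_pos: [505.3, 295.3, 250.8]
tcp_rot: [0.709, 0.704, 0.02, -0.013]
ft_force: [1.1, 0.6, 0.0]
gripper_width: 84.6
```

```bash
python3 - <<'E'
from h import *
st();go(642,-16,245,1.571);go(642,-16,162,1.571)
im,i=snap('wrist','w7.png');
# lid: dark blob in the tray region
im2,i2=snap('top','t7.png')
E
```

```text
t 13.8 tcp [505.3 295.3 250.8] yaw 1.564 tilt [0.009 0.047] w 84.6 F [1.1 0.6 0. ]
twist -0.007 then d [-0.3113  0.1367 -0.0076] or before twist [-0.3103  0.1389 -0.0076] R2 [[-0.0, 1.0, 0.009], [0.999, -0.0, 0.047], [0.047, 0.009, -0.999]]
twist -0.007 then d [-0.3152  0.1359  0.0753] or before twist [-0.3142  0.1382  0.0753] R2 [[-0.0, 1.0, 0.009], [0.999, -0.0, 0.047], [0.047, 0.009, -0.999]]
```

Emit:
step_arm:
  series:
    - {"dx": -0.039, "dy": 0.017, "dz": 0, "twist": 0}
    - {"dx": -0.039, "dy": 0.017, "dz": 0, "twist": 0}
    - {"dx": -0.039, "dy": 0.017, "dz": 0, "twist": 0}
    - {"dx": -0.039, "dy": 0.017, "dz": 0, "twist": 0}
    - {"dx": -0.039, "dy": 0.017, "dz": 0, "twist": 0}
    - {"dx": -0.039, "dy": 0.017, "dz": 0, "twist": 0}
    - {"dx": -0.039, "dy": 0.017, "dz": 0, "twist": 0}
    - {"dx": -0.042, "dy": 0.018, "dz": 0, "twist": 0}
    - {"dx": 0, "dy": 0, "dz": 0.03, "twist": 0}
    - {"dx": 0, "dy": 0, "dz": 0.025, "twist": 0}
    - {"dx": 0, "dy": 0, "dz": 0.02, "twist": 0}
    - {"dx": 0, "dy": 0, "dz": 0, "twist": 0}

```text
clock: 15.15
tcp_pos: [632.8, -18.9, 148.7]
tcp_rot: [0.71, 0.704, 0.009, -0.02]
ft_force: [-0.3, -0.1, -0.1]
gripper_width: 84.7
```

```bash
python3 - <<'E'
from h import *
st();go(642,-16,162,1.571)
im,i=snap('wrist','w8.png')
E
```

```text
t 15.2 tcp [632.8 -18.9 148.7] yaw 1.563 tilt [-0.014  0.041] w 84.7 F [-0.3 -0.1 -0.1]
twist -0.008 then d [ 0.0035  0.009  -0.0133] or before twist [ 0.0035  0.009  -0.0133] R2 [[-0.0, 1.0, -0.014], [0.999, 0.001, 0.041], [0.041, -0.014, -0.999]]
```

View pics/w8.png

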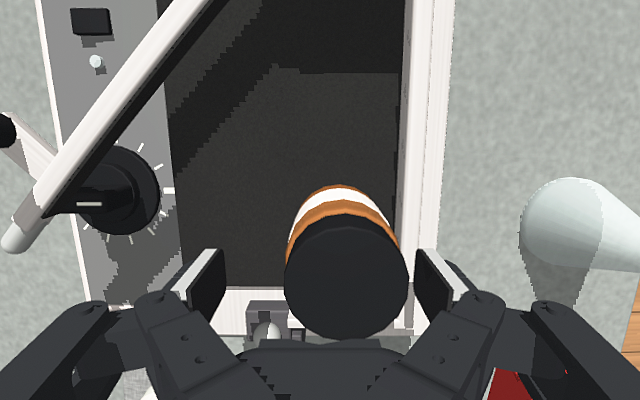

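The lid is at (346,275), slightly right of the pads' centre, so I'll correct and then grip.

Emit:
step_arm:
  series:
    - {"dx": 0.003, "dy": 0.009, "dz": -0.011, "twist": 0}
    - {"dx": 0, "dy": 0, "dz": 0, "twist": 0}

```text
clock: 15.4
tcp_pos: [647.5, -16.1, 168.2]
tcp_rot: [0.709, 0.705, 0.015, -0.014]
ft_force: [0.8, 0.0, 0.7]
gripper_width: 84.7
```

Emit:
step_arm:
  series:
    - {"dx": 0, "dy": 0, "dz": 0, "twist": 0}
    - {"dx": 0, "dy": 0, "dz": 0, "twist": 0}
    - {"dx": 0, "dy": 0, "dz": 0, "twist": 0}
    - {"dx": 0, "dy": 0, "dz": 0, "twist": 0}
    - {"dx": 0, "dy": 0, "dz": 0, "twist": 0}
    - {"dx": 0, "dy": 0, "dz": 0, "twist": 0}
    - {"dx": 0, "dy": 0, "dz": -0.01, "twist": 0}
    - {"dx": 0, "dy": 0, "dz": -0.03, "twist": 0}
    - {"dx": 0, "dy": 0, "dz": -0.03, "twist": 0}
    - {"dx": 0, "dy": 0, "dz": -0.03, "twist": 0}
  jaw: 0
  squeeze: 50

```text
clock: 16.4
tcp_pos: [645.8, -20.6, 266.4]
tcp_rot: [0.709, 0.704, 0.013, -0.016]
ft_force: [0.6, -0.7, -2.2]
gripper_width: 47.9
```

```bash
python3 - <<'E'
from h import *
st();go(417,314,270)
E
```

```text
t 16.4 tcp [645.8 -20.6 266.4] yaw 1.564 tilt [-0.004  0.04 ] w 47.9 F [ 0.6 -0.7 -2.2]
twist 0.0 then d [ 0.3328 -0.2312  0.0108] or before twist [ 0.3328 -0.2312  0.0108] R2 [[0.007, 1.0, -0.004], [0.999, -0.007, 0.04], [0.04, -0.004, -0.999]]
```

Emit:
step_arm:
  series:
    - {"dx": 0.037, "dy": -0.0257, "dz": 0, "twist": 0}
    - {"dx": 0.037, "dy": -0.0257, "dz": 0, "twist": 0}
    - {"dx": 0.037, "dy": -0.0257, "dz": 0, "twist": 0}
    - {"dx": 0.037, "dy": -0.0257, "dz": 0, "twist": 0}
    - {"dx": 0.037, "dy": -0.0257, "dz": 0, "twist": 0}
    - {"dx": 0.037, "dy": -0.0257, "dz": 0, "twist": 0}
    - {"dx": 0.037, "dy": -0.0257, "dz": 0, "twist": 0}
    - {"dx": 0.037, "dy": -0.0257, "dz": 0, "twist": 0}
    - {"dx": 0.037, "dy": -0.0257, "dz": 0, "twist": 0}
    - {"dx": 0, "dy": 0, "dz": 0.02, "twist": 0}
    - {"dx": 0, "dy": 0, "dz": 0.02, "twist": 0}
    - {"dx": 0, "dy": 0, "dz": 0, "twist": 0}

```text
clock: 17.6
tcp_pos: [415.0, 314.9, 237.2]
tcp_rot: [0.709, 0.705, 0.01, -0.016]
ft_force: [-0.8, -0.9, -2.0]
gripper_width: 47.8
```

```bash
python3 - <<'E'
from h import *
st();go(417,314,100)
E
```

```text
t 17.6 tcp [415.  314.9 237.2] yaw 1.565 tilt [-0.008  0.036] w 47.8 F [-0.8 -0.9 -2. ]
twist 0.0 then d [-0.0059  0.0031  0.137 ] or before twist [-0.0059  0.0031  0.137 ] R2 [[0.006, 1.0, -0.008], [0.999, -0.006, 0.036], [0.036, -0.008, -0.999]]
```

Emit:
step_arm:
  series:
    - {"dx": -0.002, "dy": 0.001, "dz": 0.04, "twist": 0}
    - {"dx": -0.002, "dy": 0.001, "dz": 0.04, "twist": 0}
    - {"dx": -0.002, "dy": 0.001, "dz": 0.035, "twist": 0}
    - {"dx": 0, "dy": 0, "dz": 0.02, "twist": 0}
    - {"dx": 0, "dy": 0, "dz": 0.01, "twist": 0}
    - {"dx": 0, "dy": 0, "dz": 0, "twist": 0}
    - {"dx": 0, "dy": 0, "dz": 0, "twist": 0}

```text
clock: 18.3
tcp_pos: [420.6, 315.8, 96.4]
tcp_rot: [0.71, 0.704, 0.014, -0.015]
ft_force: [-0.8, -0.6, -2.4]
gripper_width: 47.9
```

Emit:
step_arm:
  series:
    - {"dx": 0, "dy": 0, "dz": 0.003, "twist": 0}
    - {"dx": 0, "dy": 0, "dz": 0.003, "twist": 0}
    - {"dx": 0, "dy": 0, "dz": 0.002, "twist": 0}
    - {"dx": 0, "dy": 0, "dz": 0.002, "twist": 0}
    - {"dx": 0, "dy": 0, "dz": 0, "twist": 0}

```text
clock: 18.8
tcp_pos: [419.2, 315.6, 84.8]
tcp_rot: [0.709, 0.704, 0.013, -0.015]
ft_force: [0.3, -0.1, -2.0]
gripper_width: 47.6
```

Emit:
step_arm:
  series:
    - {"dx": 0, "dy": 0, "dz": 0.002, "twist": 0}
    - {"dx": 0, "dy": 0, "dz": 0.001, "twist": 0}
    - {"dx": 0, "dy": 0, "dz": 0, "twist": 0}

```text
clock: 19.1
tcp_pos: [419.5, 316.0, 82.5]
tcp_rot: [0.709, 0.704, 0.014, -0.015]
ft_force: [-0.0, -0.6, 2.5]
gripper_width: 48.0
```

Emit:
step_arm:
  series:
    - {"dx": 0, "dy": 0, "dz": 0, "twist": 0}
    - {"dx": 0, "dy": 0, "dz": 0, "twist": 0}
    - {"dx": 0, "dy": 0, "dz": 0, "twist": 0}
    - {"dx": 0, "dy": 0, "dz": 0, "twist": 0}
    - {"dx": 0, "dy": 0, "dz": -0.03, "twist": 0}
    - {"dx": 0, "dy": 0, "dz": -0.045, "twist": 0}
    - {"dx": 0, "dy": 0, "dz": -0.045, "twist": 0}
    - {"dx": 0, "dy": 0, "dz": -0.045, "twist": 0}
    - {"dx": 0, "dy": 0, "dz": -0.02, "twist": 0}
  jaw: 0.064

```text
clock: 20.0
tcp_pos: [421.4, 309.2, 271.8]
tcp_rot: [0.709, 0.704, 0.017, -0.015]
ft_force: [0.8, 0.8, -0.1]
gripper_width: 63.9
```

```bash
python3 - <<'E'
from h import *
st();go(462,-240,270)
im,i=snap('top','t9.png')
a=cv2.cvtColor(im,cv2.COLOR_RGB2BGR)[125:285,170:490]
cv2.imwrite('pics/c9.png',cv2.resize(cv2.convertScaleAbs(a,alpha=1.5,beta=20),None,fx=2.5,fy=2.5,interpolation=cv2.INTER_CUBIC))
E
```

```text
t 20.0 tcp [421.4 309.2 271.8] yaw 1.564 tilt [0.004 0.045] w 63.9 F [ 0.8  0.8 -0.1]
twist 0.0 then d [-0.5484  0.0446 -0.0225] or before twist [-0.5484  0.0446 -0.0225] R2 [[0.007, 1.0, 0.004], [0.999, -0.007, 0.045], [0.045, 0.003, -0.999]]
```

View pics/c9.png

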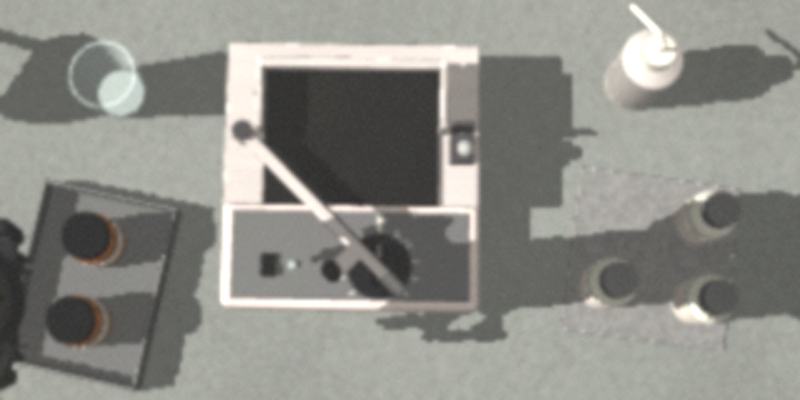

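Both jar lids are inside the tray ((91,238), (75,321)), the row is empty, and the caps are still near (720,210), (616,281), (718,299). Moving to the bottles; further detection will be numeric (3 pictures left).

Emit:
step_arm:
  series:
    - {"dx": -0.0455, "dy": 0.0037, "dz": 0, "twist": 0}
    - {"dx": -0.0455, "dy": 0.0037, "dz": 0, "twist": 0}
    - {"dx": -0.0455, "dy": 0.0037, "dz": 0, "twist": 0}
    - {"dx": -0.0455, "dy": 0.0037, "dz": 0, "twist": 0}
    - {"dx": -0.0455, "dy": 0.0037, "dz": 0, "twist": 0}
    - {"dx": -0.0455, "dy": 0.0037, "dz": 0, "twist": 0}
    - {"dx": -0.0455, "dy": 0.0037, "dz": 0, "twist": 0}
    - {"dx": -0.0455, "dy": 0.0037, "dz": 0, "twist": 0}
    - {"dx": -0.0455, "dy": 0.0037, "dz": 0, "twist": 0}
    - {"dx": -0.0455, "dy": 0.0037, "dz": 0, "twist": 0}
    - {"dx": -0.0455, "dy": 0.0037, "dz": 0, "twist": 0}
    - {"dx": -0.0455, "dy": 0.0037, "dz": 0, "twist": 0}
  jaw: 0.07

```text
clock: 21.25
tcp_pos: [460.0, -239.4, 244.2]
tcp_rot: [0.71, 0.704, 0.013, -0.015]
ft_force: [1.0, 0.4, 0.2]
gripper_width: 70.0
```

```bash
python3 - <<'E'
from h import *
import pickle
t=bot.camera_info('top')
print('jars',ray(t,np.array([(91,237),(75,320)])/2.5+[170,125],86).round(0).tolist())
im=cv2.imread('pics/t9.png')
for u,v in [(458,209),(416,237),(457,245)]: print(im[v,u],im[v+5,u-6])
st();go(462,-240,150)
im,i=snap('wrist','w10.png');pickle.dump(i,open('w10.pkl','wb'))
print(proj(i,[(462,-240,118),(534,-344,118),(445,-342,118),(462,-240,60)]).round(0).tolist())
E
```

```text
jars [[502.0, 294.0, 86.0], [417.0, 307.0, 86.0]]
[42 44 44] [53 57 59]
[43 44 45] [69 75 77]
[43 43 44] [126 139 140]
t 21.2 tcp [ 460.  -239.4  244.2] yaw 1.563 tilt [-0.003  0.041] w 70.0 F [1.  0.4 0.2]
twist 0.0 then d [-0.0044  0.0023  0.0941] or before twist [-0.0044  0.0023  0.0941] R2 [[0.007, 1.0, -0.003], [0.999, -0.007, 0.041], [0.041, -0.003, -0.999]]
[[323.0, 203.0], [402.0, 313.0], [305.0, 312.0], [322.0, 190.0]]
```

View pics/w10.png

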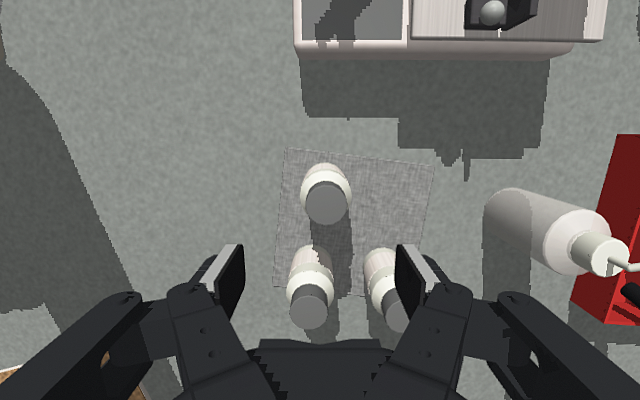

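The caps appear at (326,204), (309,305) and about (400,313), within 4 px of prediction, so the estimates are good. Descending on the first bottle.

Emit:
step_arm:
  series:
    - {"dx": -0.003, "dy": 0.002, "dz": 0.04, "twist": 0}
    - {"dx": -0.003, "dy": 0.001, "dz": 0.04, "twist": 0}
    - {"dx": 0, "dy": 0, "dz": 0.035, "twist": 0}
    - {"dx": 0, "dy": 0, "dz": 0.018, "twist": 0}
    - {"dx": 0, "dy": 0, "dz": 0.006, "twist": 0}
    - {"dx": 0, "dy": 0, "dz": 0, "twist": 0}
    - {"dx": 0, "dy": 0, "dz": 0, "twist": 0}

```text
clock: 22.0
tcp_pos: [463.8, -238.2, 106.7]
tcp_rot: [0.709, 0.705, 0.014, -0.014]
ft_force: [-0.3, -0.6, -0.0]
gripper_width: 70.1
```

Emit:
step_arm:
  series:
    - {"dx": 0, "dy": 0, "dz": 0, "twist": 0}
    - {"dx": 0, "dy": 0, "dz": 0, "twist": 0}
    - {"dx": 0, "dy": 0, "dz": 0, "twist": 0}
    - {"dx": 0, "dy": 0, "dz": 0, "twist": 0}
    - {"dx": 0, "dy": 0, "dz": 0, "twist": 0}
    - {"dx": 0, "dy": 0, "dz": 0, "twist": 0}
    - {"dx": 0, "dy": 0, "dz": 0, "twist": 0}
  jaw: 0
  squeeze: 50

```text
clock: 22.7
tcp_pos: [464.1, -238.4, 107.0]
tcp_rot: [0.709, 0.704, 0.014, -0.014]
ft_force: [1.3, 1.4, 7.2]
gripper_width: 34.0
```

```bash
python3 - <<'E'
from h import *
st();go(647,85,310)
E
```

```text
t 22.7 tcp [ 464.1 -238.4  107. ] yaw 1.564 tilt [0.    0.039] w 34.0 F [1.3 1.4 7.2]
twist 0.0 then d [ 0.3324  0.1806 -0.1902] or before twist [ 0.3324  0.1806 -0.1902] R2 [[0.007, 1.0, 0.0], [0.999, -0.007, 0.039], [0.039, -0.0, -0.999]]
```

Emit:
step_arm:
  series:
    - {"dx": 0, "dy": 0, "dz": -0.03, "twist": 0}
    - {"dx": 0, "dy": 0, "dz": -0.045, "twist": 0}
    - {"dx": 0, "dy": 0, "dz": -0.045, "twist": 0}
    - {"dx": 0, "dy": 0, "dz": -0.045, "twist": 0}
    - {"dx": 0.0415, "dy": 0.0226, "dz": 0, "twist": 0}
    - {"dx": 0.0415, "dy": 0.0226, "dz": 0, "twist": 0}
    - {"dx": 0.0415, "dy": 0.0226, "dz": 0, "twist": 0}
    - {"dx": 0.0415, "dy": 0.0226, "dz": 0, "twist": 0}
    - {"dx": 0.0415, "dy": 0.0226, "dz": 0, "twist": 0}
    - {"dx": 0.0415, "dy": 0.0226, "dz": 0, "twist": 0}
    - {"dx": 0.0415, "dy": 0.0226, "dz": 0, "twist": 0}
    - {"dx": 0.0415, "dy": 0.0226, "dz": 0, "twist": 0}

```text
clock: 23.9
tcp_pos: [646.8, 87.6, 282.6]
tcp_rot: [0.709, 0.704, 0.013, -0.016]
ft_force: [1.6, -1.3, -1.0]
gripper_width: 34.5
```

Emit:
step_arm:
  series:
    - {"dx": 0, "dy": 0, "dz": 0, "twist": 0}

```text
clock: 24.0
tcp_pos: [647.9, 91.8, 280.5]
tcp_rot: [0.707, 0.707, 0.013, -0.017]
ft_force: [0.1, -2.1, -1.0]
gripper_width: 34.0
```

```bash
python3 - <<'E'
from h import *
st();go(646,83,215);go(646,83,195)
E
```

```text
t 24.0 tcp [647.9  91.8 280.5] yaw 1.571 tilt [-0.005  0.042] w 34.0 F [ 0.1 -2.1 -1. ]
twist 0.0 then d [-0.0116 -0.0015  0.0651] or before twist [-0.0116 -0.0015  0.0651] R2 [[0.0, 1.0, -0.005], [0.999, 0.0, 0.042], [0.042, -0.005, -0.999]]
twist 0.0 then d [-0.0124 -0.0014  0.085 ] or before twist [-0.0124 -0.0014  0.085 ] R2 [[0.0, 1.0, -0.005], [0.999, 0.0, 0.042], [0.042, -0.005, -0.999]]
```

Emit:
step_arm:
  series:
    - {"dx": -0.006, "dy": -0.001, "dz": 0.02, "twist": 0}
    - {"dx": -0.005, "dy": 0, "dz": 0.025, "twist": 0}
    - {"dx": 0, "dy": 0, "dz": 0.02, "twist": 0}
    - {"dx": 0, "dy": 0, "dz": 0.01, "twist": 0}
    - {"dx": 0, "dy": 0, "dz": 0.004, "twist": 0}
    - {"dx": 0, "dy": 0, "dz": 0, "twist": 0}
    - {"dx": 0, "dy": 0, "dz": 0, "twist": 0}

```text
clock: 24.7
tcp_pos: [645.9, 78.1, 205.2]
tcp_rot: [0.709, 0.704, 0.014, -0.015]
ft_force: [-0.5, -0.5, -0.6]
gripper_width: 34.2
```

Emit:
step_arm:
  series:
    - {"dx": 0.004, "dy": 0, "dz": 0.004, "twist": 0}
    - {"dx": 0, "dy": 0, "dz": 0.003, "twist": 0}
    - {"dx": 0, "dy": 0, "dz": 0.002, "twist": 0}
    - {"dx": 0, "dy": 0, "dz": 0, "twist": 0}

```text
clock: 25.1
tcp_pos: [645.0, 82.5, 194.7]
tcp_rot: [0.709, 0.705, 0.013, -0.015]
ft_force: [0.8, -0.2, -0.4]
gripper_width: 34.3
```

Emit:
step_arm:
  series:
    - {"dx": 0, "dy": 0, "dz": 0.0015, "twist": 0}
    - {"dx": 0, "dy": 0, "dz": 0.001, "twist": 0}
    - {"dx": 0, "dy": 0, "dz": 0, "twist": 0}

```text
clock: 25.4
tcp_pos: [645.2, 82.5, 192.4]
tcp_rot: [0.709, 0.704, 0.013, -0.015]
ft_force: [0.0, -0.4, -0.4]
gripper_width: 34.3
```

Emit:
step_arm:
  series:
    - {"dx": 0, "dy": 0, "dz": 0.0015, "twist": 0}
    - {"dx": 0, "dy": 0, "dz": 0.001, "twist": 0}
    - {"dx": 0, "dy": 0, "dz": 0, "twist": 0}

```text
clock: 25.7
tcp_pos: [645.6, 82.7, 192.0]
tcp_rot: [0.71, 0.704, 0.014, -0.015]
ft_force: [-1.7, -0.3, 4.9]
gripper_width: 33.9
```

Emit:
step_arm:
  series:
    - {"dx": 0, "dy": 0, "dz": 0, "twist": 0}
    - {"dx": 0, "dy": 0, "dz": 0, "twist": 0}
    - {"dx": 0, "dy": 0, "dz": 0, "twist": 0}
    - {"dx": 0, "dy": 0, "dz": -0.02, "twist": 0}
    - {"dx": 0, "dy": 0, "dz": -0.03, "twist": 0}
    - {"dx": 0, "dy": 0, "dz": -0.03, "twist": 0}
    - {"dx": -0.04, "dy": -0.0187, "dz": 0, "twist": 0}
    - {"dx": -0.04, "dy": -0.0187, "dz": 0, "twist": 0}
    - {"dx": -0.04, "dy": -0.0187, "dz": 0, "twist": 0}
    - {"dx": -0.04, "dy": -0.0187, "dz": 0, "twist": 0}
    - {"dx": -0.04, "dy": -0.0187, "dz": 0, "twist": 0}
    - {"dx": -0.04, "dy": -0.0187, "dz": 0, "twist": 0}
  jaw: 0.065

```text
clock: 26.9
tcp_pos: [530.7, -161.0, 260.6]
tcp_rot: [0.709, 0.705, 0.013, -0.015]
ft_force: [0.4, -1.0, -0.0]
gripper_width: 65.4
```

```bash
cat >> h.py <<'E'
def caps(zs=118,box=(395,140,490,275),dark=(70,30)):
    im,t=snap('top'); x0,y0,x1,y1=box
    g=cv2.cvtColor(im,cv2.COLOR_RGB2GRAY)[y0:y1,x0:x1]
    g=cv2.GaussianBlur(cv2.resize(g,None,fx=4,fy=4,interpolation=cv2.INTER_CUBIC),(0,0),2)
    c=cv2.HoughCircles(g,cv2.HOUGH_GRADIENT,1,60,param1=60,param2=12,minRadius=25,maxRadius=36)
    if c is None: return []
    out=[]
    for u,v,r in c[0]:
        P=ray(t,[((u+.5)/4-.5+x0,(v+.5)/4-.5+y0)],zs)[0]; out.append((P.round(0)[:2].tolist(),round(float(r)),int(g[int(v),int(u)])))
    return out
E
python3 - <<'E'
from h import *
st();go(448,-338,270);print(caps());print(caps(203,(255,140,365,210)))
E
```

```text
t 26.9 tcp [ 530.7 -161.   260.6] yaw 1.564 tilt [-0.002  0.04 ] w 65.4 F [ 0.4 -1.  -0. ]
twist 0.0 then d [-0.1771 -0.0815 -0.0162] or before twist [-0.1771 -0.0815 -0.0162] R2 [[0.007, 1.0, -0.002], [0.999, -0.007, 0.04], [0.04, -0.003, -0.999]]
[([632.0, -347.0], 28, 162)]
[([643.0, 76.0], 32, 72)]
```

```bash
cat >> h.py <<'E'
def track(pts=((458,209),(457,245)),ref='pics/top0.png',w=11,s=25):
    im,t=snap('top'); g=cv2.cvtColor(im,cv2.COLOR_RGB2GRAY); r=cv2.imread(ref,0)
    for u,v in pts:
        T=r[v-w:v+w+1,u-w-4:u+w+1]; A=g[v-w-s:v+w+s+1,u-w-4-s:u+w+s+1]
        m=cv2.matchTemplate(A,T,cv2.TM_CCOEFF_NORMED);_,q,_,l=cv2.minMaxLoc(m)
        print((u,v),'shift px',(l[0]-s,l[1]-s),'score',round(q,2),'here',round(float(m[s,s]),2))
E
python3 - <<'E'
from h import *
track()
E
```

```text
(458, 209) shift px (0, 25) score 0.76 here 0.19
(457, 245) shift px (1, 0) score 0.69 here 0.69
```

Emit:
step_arm:
  series:
    - {"dx": -0.036, "dy": -0.016, "dz": 0, "twist": 0}
    - {"dx": -0.036, "dy": -0.016, "dz": 0, "twist": 0}
    - {"dx": -0.036, "dy": -0.016, "dz": 0, "twist": 0}
    - {"dx": -0.036, "dy": -0.016, "dz": 0, "twist": 0}
    - {"dx": -0.034, "dy": -0.017, "dz": 0, "twist": 0}
    - {"dx": 0, "dy": 0, "dz": 0, "twist": 0}

```text
clock: 27.65
tcp_pos: [448.2, -339.6, 253.2]
tcp_rot: [0.711, 0.703, 0.013, -0.015]
ft_force: [0.6, 0.5, 0.1]
gripper_width: 65.0
```

```bash
python3 - <<'E'
from h import *
st();go(448,-340,108)
im,i=snap('wrist','w11.png')
P=[(446,-341,118),(534,-344,118)];print(proj(i,P).round(0).tolist())
h=cv2.cvtColor(im,cv2.COLOR_RGB2HSV);m=((h[...,1]<25)&(h[...,2]>85)&(h[...,2]<125)).astype(np.uint8)
m=cv2.morphologyEx(m,cv2.MORPH_OPEN,np.ones((7,7)))
n,l,s,c=cv2.connectedComponentsWithStats(m)
for k in range(1,n):
    if s[k,4]>500: print(s[k].tolist(),c[k].round(0).tolist(),ray(i,[c[k]],118)[0].round(0).tolist())
E
```

```text
t 27.6 tcp [ 448.2 -339.6  253.2] yaw 1.559 tilt [-0.003  0.04 ] w 65.0 F [0.6 0.5 0.1]
twist 0.0 then d [-0.0061  0.0003  0.1451] or before twist [-0.0061  0.0003  0.1451] R2 [[0.011, 1.0, -0.003], [0.999, -0.011, 0.04], [0.04, -0.004, -0.999]]
[[318.0, 201.0], [419.0, 204.0]]
[499, 116, 76, 46, 1548] [541.0, 134.0] [635.0, -285.0, 118.0]
[301, 187, 41, 37, 1219] [321.0, 204.0] [448.0, -343.0, 118.0]
[402, 188, 39, 39, 1191] [421.0, 208.0] [536.0, -347.0, 118.0]
```

Emit:
step_arm:
  series:
    - {"dx": -0.004, "dy": 0, "dz": 0.04, "twist": 0}
    - {"dx": -0.004, "dy": 0, "dz": 0.04, "twist": 0}
    - {"dx": 0, "dy": 0, "dz": 0.035, "twist": 0}
    - {"dx": 0, "dy": 0, "dz": 0.02, "twist": 0}
    - {"dx": 0, "dy": 0, "dz": 0.009, "twist": 0}
    - {"dx": 0, "dy": 0, "dz": 0, "twist": 0}
    - {"dx": 0, "dy": 0, "dz": 0, "twist": 0}

```text
clock: 28.4
tcp_pos: [450.2, -338.9, 110.8]
tcp_rot: [0.709, 0.705, 0.013, -0.014]
ft_force: [0.3, -0.5, 0.9]
gripper_width: 64.9
```

Emit:
step_arm:
  series:
    - {"dx": 0, "dy": 0, "dz": 0, "twist": 0}
    - {"dx": 0, "dy": 0, "dz": 0, "twist": 0}
    - {"dx": 0, "dy": 0, "dz": 0, "twist": 0}
    - {"dx": 0, "dy": 0, "dz": 0, "twist": 0}
    - {"dx": 0, "dy": 0, "dz": 0, "twist": 0}
    - {"dx": 0, "dy": 0, "dz": 0, "twist": 0}
    - {"dx": 0, "dy": 0, "dz": 0, "twist": 0}
  jaw: 0

```text
clock: 29.1
tcp_pos: [449.6, -339.8, 111.3]
tcp_rot: [0.71, 0.704, 0.014, -0.014]
ft_force: [-1.1, 0.4, 6.1]
gripper_width: 34.1
```

```bash
python3 - <<'E'
from h import *
st();go(646,26,300)
E
```

```text
t 29.1 tcp [ 449.6 -339.8  111.3] yaw 1.563 tilt [-0.     0.038] w 34.1 F [-1.1  0.4  6.1]
twist 0.0 then d [ 0.3743  0.1936 -0.1745] or before twist [ 0.3743  0.1936 -0.1745] R2 [[0.007, 1.0, -0.0], [0.999, -0.007, 0.038], [0.038, -0.0, -0.999]]
```

Emit:
step_arm:
  series:
    - {"dx": 0, "dy": 0, "dz": -0.035, "twist": 0}
    - {"dx": 0, "dy": 0, "dz": -0.05, "twist": 0}
    - {"dx": 0, "dy": 0, "dz": -0.05, "twist": 0}
    - {"dx": 0.0405, "dy": 0.0216, "dz": -0.01, "twist": 0}
    - {"dx": 0.0405, "dy": 0.0216, "dz": -0.01, "twist": 0}
    - {"dx": 0.0405, "dy": 0.0216, "dz": -0.01, "twist": 0}
    - {"dx": 0.0405, "dy": 0.0216, "dz": 0, "twist": 0}
    - {"dx": 0.0405, "dy": 0.0216, "dz": 0, "twist": 0}
    - {"dx": 0.0405, "dy": 0.0216, "dz": 0, "twist": 0}
    - {"dx": 0.0405, "dy": 0.0216, "dz": 0, "twist": 0}
    - {"dx": 0.0405, "dy": 0.0216, "dz": 0, "twist": 0}
    - {"dx": 0.0405, "dy": 0.0216, "dz": 0, "twist": 0}

```text
clock: 30.3
tcp_pos: [646.7, 18.7, 288.4]
tcp_rot: [0.71, 0.704, 0.013, -0.015]
ft_force: [0.1, -0.5, -2.0]
gripper_width: 34.2
```

Emit:
step_arm:
  series:
    - {"dx": 0, "dy": 0, "dz": 0, "twist": 0}
    - {"dx": 0, "dy": 0, "dz": 0, "twist": 0}

```text
clock: 30.5
tcp_pos: [646.3, 18.3, 287.5]
tcp_rot: [0.709, 0.705, 0.012, -0.016]
ft_force: [-0.3, -0.8, -1.7]
gripper_width: 33.8
```

```bash
python3 - <<'E'
from h import *
st();go(646,24,205);im,i=snap('wrist','w12.png')
# placed bottle cap check
print(proj(i,[(645,82.5,203)]))
h=cv2.cvtColor(im,cv2.COLOR_RGB2HSV);m=((h[...,1]<25)&(h[...,2]>85)&(h[...,2]<125)).astype(np.uint8)
m=cv2.morphologyEx(m,cv2.MORPH_OPEN,np.ones((7,7)))
n,l,s,c=cv2.connectedComponentsWithStats(m)
for k in range(1,n):
    if s[k,4]>500: print(s[k].tolist(),c[k].round(0).tolist(),ray(i,[c[k]],203)[0].round(0).tolist())
E
```

```text
t 30.5 tcp [646.3  18.3 287.5] yaw 1.566 tilt [-0.005  0.04 ] w 33.8 F [-0.3 -0.8 -1.7]
twist 0.0 then d [0.0024 0.0001 0.0826] or before twist [0.0024 0.0001 0.0826] R2 [[0.005, 1.0, -0.005], [0.999, -0.005, 0.04], [0.04, -0.005, -0.999]]
[[318.58923586 122.99337632]]
[82, 0, 163, 46, 4711] [169.0, 19.0] [550.0, 148.0, 203.0]
[323, 0, 56, 46, 2435] [350.0, 22.0] [665.0, 145.0, 203.0]
[497, 0, 57, 48, 1966] [523.0, 18.0] [775.0, 148.0, 203.0]
[291, 227, 56, 22, 786] [319.0, 237.0] [645.0, 2.0, 203.0]
[444, 228, 51, 63, 1909] [470.0, 255.0] [756.0, -13.0, 203.0]
[278, 298, 84, 44, 2016] [324.0, 319.0] [649.0, -65.0, 203.0]
[0, 326, 37, 65, 1447] [13.0, 360.0] [387.0, -108.0, 203.0]
```

Emit:
step_arm:
  series:
    - {"dx": 0.003, "dy": 0, "dz": 0.03, "twist": 0}
    - {"dx": 0, "dy": 0, "dz": 0.025, "twist": 0}
    - {"dx": 0, "dy": 0, "dz": 0.018, "twist": 0}
    - {"dx": 0, "dy": 0, "dz": 0.006, "twist": 0}
    - {"dx": 0, "dy": 0, "dz": 0.003, "twist": 0}
    - {"dx": 0, "dy": 0, "dz": 0, "twist": 0}
    - {"dx": 0, "dy": 0, "dz": 0, "twist": 0}

```text
clock: 31.25
tcp_pos: [646.8, 22.9, 208.2]
tcp_rot: [0.71, 0.704, 0.014, -0.014]
ft_force: [0.7, 0.6, -1.3]
gripper_width: 34.2
```

Emit:
step_arm:
  series:
    - {"dx": 0, "dy": 0, "dz": 0.005, "twist": 0}
    - {"dx": 0, "dy": 0, "dz": 0.003, "twist": 0}
    - {"dx": 0, "dy": 0, "dz": 0.002, "twist": 0}
    - {"dx": 0, "dy": 0, "dz": 0.001, "twist": 0}
    - {"dx": 0, "dy": 0, "dz": 0, "twist": 0}

```text
clock: 31.75
tcp_pos: [646.0, 24.0, 196.5]
tcp_rot: [0.709, 0.705, 0.013, -0.015]
ft_force: [-2.4, 0.5, 3.2]
gripper_width: 34.1
```

Contact. Release, rise and head for the last bottle.

Emit:
step_arm:
  series:
    - {"dx": 0, "dy": 0, "dz": 0, "twist": 0}
    - {"dx": 0, "dy": 0, "dz": 0, "twist": 0}
    - {"dx": 0, "dy": 0, "dz": 0, "twist": 0}
    - {"dx": 0, "dy": 0, "dz": -0.025, "twist": 0}
    - {"dx": 0, "dy": 0, "dz": -0.035, "twist": 0}
    - {"dx": 0, "dy": 0, "dz": -0.03, "twist": 0}
    - {"dx": -0.045, "dy": -0.0135, "dz": 0, "twist": 0}
    - {"dx": -0.045, "dy": -0.0135, "dz": 0, "twist": 0}
    - {"dx": -0.045, "dy": -0.0135, "dz": 0, "twist": 0}
    - {"dx": -0.045, "dy": -0.0135, "dz": 0, "twist": 0}
    - {"dx": -0.045, "dy": -0.0135, "dz": 0, "twist": 0}
    - {"dx": -0.045, "dy": -0.0135, "dz": 0, "twist": 0}
  jaw: 0.065

```text
clock: 32.95
tcp_pos: [562.7, -250.7, 275.0]
tcp_rot: [0.709, 0.705, 0.013, -0.015]
ft_force: [1.2, -0.2, -0.1]
gripper_width: 64.9
```

Emit:
step_arm:
  series:
    - {"dx": -0.043, "dy": -0.0135, "dz": 0, "twist": 0}
    - {"dx": -0.043, "dy": -0.0135, "dz": 0, "twist": 0}
    - {"dx": 0, "dy": 0, "dz": 0, "twist": 0}
    - {"dx": 0, "dy": 0, "dz": 0, "twist": 0}

```text
clock: 33.35
tcp_pos: [535.2, -336.0, 271.1]
tcp_rot: [0.71, 0.703, 0.013, -0.016]
ft_force: [-1.1, -0.0, -0.4]
gripper_width: 65.3
```

```bash
cat >> h.py <<'E'
def wcaps(z,f=None):
    st();im,i=snap('wrist',f)
    h=cv2.cvtColor(im,cv2.COLOR_RGB2HSV);m=((h[...,1]<25)&(h[...,2]>85)&(h[...,2]<125)).astype(np.uint8)
    m=cv2.morphologyEx(m,cv2.MORPH_OPEN,np.ones((7,7)))
    n,l,s,c=cv2.connectedComponentsWithStats(m)
    for k in range(1,n):
        if s[k,4]>500: print(s[k].tolist(),c[k].round(0).tolist(),ray(i,[c[k]],z)[0].round(0).tolist())
E
python3 - <<'E'
from h import *
wcaps(118,'w13.png');go(536,-346,108)
E
```

```text
t 33.4 tcp [ 535.2 -336.   271.1] yaw 1.561 tilt [-0.003  0.041] w 65.3 F [-1.1 -0.  -0.4]
[422, 120, 36, 19, 568] [441.0, 128.0] [642.0, -276.0, 118.0]
[304, 192, 38, 35, 1080] [322.0, 208.0] [537.0, -348.0, 118.0]
twist 0.0 then d [-0.0179  0.0009  0.1628] or before twist [-0.0179  0.0009  0.1628] R2 [[0.008, 1.0, -0.003], [0.999, -0.008, 0.041], [0.041, -0.003, -0.999]]
```

Emit:
step_arm:
  series:
    - {"dx": -0.009, "dy": 0.001, "dz": 0.04, "twist": 0}
    - {"dx": -0.008, "dy": 0, "dz": 0.04, "twist": 0}
    - {"dx": 0, "dy": 0, "dz": 0.04, "twist": 0}
    - {"dx": 0, "dy": 0, "dz": 0.03, "twist": 0}
    - {"dx": 0, "dy": 0, "dz": 0.011, "twist": 0}
    - {"dx": 0, "dy": 0, "dz": 0, "twist": 0}
    - {"dx": 0, "dy": 0, "dz": 0, "twist": 0}

```text
clock: 34.1
tcp_pos: [537.7, -345.1, 111.9]
tcp_rot: [0.709, 0.705, 0.014, -0.014]
ft_force: [0.4, 0.2, 0.7]
gripper_width: 65.0
```

Emit:
step_arm:
  series:
    - {"dx": 0, "dy": 0, "dz": 0, "twist": 0}
    - {"dx": 0, "dy": 0, "dz": 0, "twist": 0}
    - {"dx": 0, "dy": 0, "dz": 0, "twist": 0}
    - {"dx": 0, "dy": 0, "dz": 0, "twist": 0}
    - {"dx": 0, "dy": 0, "dz": 0, "twist": 0}
    - {"dx": 0, "dy": 0, "dz": 0, "twist": 0}
    - {"dx": 0, "dy": 0, "dz": 0, "twist": 0}
  jaw: 0

```text
clock: 34.8
tcp_pos: [537.4, -346.1, 112.6]
tcp_rot: [0.71, 0.704, 0.014, -0.013]
ft_force: [0.0, -0.0, 5.8]
gripper_width: 34.0
```

```bash
python3 - <<'E'
from h import *
st();go(646,-33,285)
E
```

```text
t 34.8 tcp [ 537.4 -346.1  112.6] yaw 1.564 tilt [0.001 0.038] w 34.0 F [ 0.  -0.   5.8]
twist 0.0 then d [ 0.3202  0.1065 -0.1603] or before twist [ 0.3202  0.1065 -0.1603] R2 [[0.007, 1.0, 0.001], [0.999, -0.007, 0.038], [0.038, 0.001, -0.999]]
```

Emit:
step_arm:
  series:
    - {"dx": 0, "dy": 0, "dz": -0.035, "twist": 0}
    - {"dx": 0, "dy": 0, "dz": -0.045, "twist": 0}
    - {"dx": 0, "dy": 0, "dz": -0.045, "twist": 0}
    - {"dx": 0, "dy": 0, "dz": -0.035, "twist": 0}
    - {"dx": 0.0395, "dy": 0.0133, "dz": 0, "twist": 0}
    - {"dx": 0.0395, "dy": 0.0133, "dz": 0, "twist": 0}
    - {"dx": 0.0395, "dy": 0.0133, "dz": 0, "twist": 0}
    - {"dx": 0.0395, "dy": 0.0133, "dz": 0, "twist": 0}
    - {"dx": 0.0395, "dy": 0.0133, "dz": 0, "twist": 0}
    - {"dx": 0.0395, "dy": 0.0133, "dz": 0, "twist": 0}
    - {"dx": 0.0395, "dy": 0.0133, "dz": 0, "twist": 0}
    - {"dx": 0.0395, "dy": 0.0133, "dz": 0, "twist": 0}

```text
clock: 36.0
tcp_pos: [645.4, -35.2, 282.2]
tcp_rot: [0.71, 0.704, 0.013, -0.015]
ft_force: [0.7, -0.4, -3.0]
gripper_width: 34.1
```

Emit:
step_arm:
  series:
    - {"dx": 0, "dy": 0, "dz": 0, "twist": 0}
    - {"dx": 0, "dy": 0, "dz": 0, "twist": 0}

```text
clock: 36.2
tcp_pos: [645.2, -35.6, 281.8]
tcp_rot: [0.709, 0.705, 0.013, -0.016]
ft_force: [0.4, 0.7, -2.3]
gripper_width: 34.0
```

```bash
python3 - <<'E'
from h import *
st();go(646,-34,205);im,i=snap('wrist','w14.png');print(proj(i,[(646,24,203),(645,82,203)]).round(0).tolist())
E
```

```text
t 36.2 tcp [645.2 -35.6 281.8] yaw 1.566 tilt [-0.004  0.04 ] w 34.0 F [ 0.4  0.7 -2.3]
twist 0.0 then d [-0.0015  0.0011  0.0768] or before twist [-0.0015  0.0011  0.0768] R2 [[0.005, 1.0, -0.004], [0.999, -0.005, 0.04], [0.04, -0.004, -0.999]]
[[322.0, 130.0], [320.0, 35.0]]
```

View pics/w14.png

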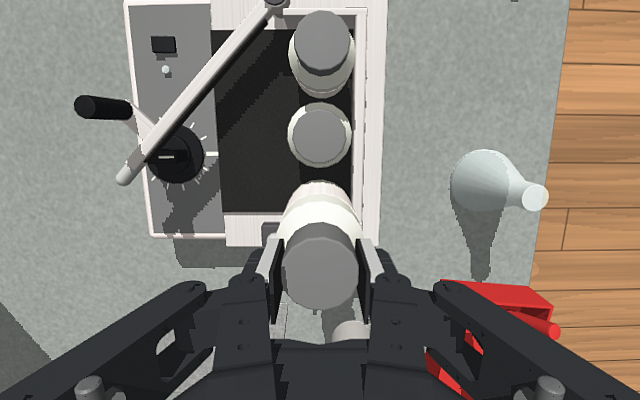

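Two bottles are standing in the row, caps at (322,42) and (320,135), close to the predicted positions. Lowering the third.

Emit:
step_arm:
  series:
    - {"dx": -0.001, "dy": 0.001, "dz": 0.03, "twist": 0}
    - {"dx": 0, "dy": 0, "dz": 0.025, "twist": 0}
    - {"dx": 0, "dy": 0, "dz": 0.015, "twist": 0}
    - {"dx": 0, "dy": 0, "dz": 0.006, "twist": 0}
    - {"dx": 0, "dy": 0, "dz": 0, "twist": 0}
    - {"dx": 0, "dy": 0, "dz": 0, "twist": 0}

```text
clock: 36.85
tcp_pos: [650.3, -32.2, 221.6]
tcp_rot: [0.709, 0.704, 0.024, -0.01]
ft_force: [-7.6, 10.8, 42.4]
gripper_width: 34.1
```

Emit:
step_arm:
  series:
    - {"dx": 0, "dy": 0, "dz": 0.003, "twist": 0}
    - {"dx": 0, "dy": 0, "dz": 0.002, "twist": 0}
    - {"dx": 0, "dy": 0, "dz": 0, "twist": 0}

```text
clock: 37.15
tcp_pos: [652.8, -30.4, 219.9]
tcp_rot: [0.709, 0.705, 0.028, -0.008]
ft_force: [-5.0, 15.5, 50.0]
gripper_width: 33.8
```

It hit something 24 mm too early, likely the right end plate since force is towards +y. Lifting back up.

Emit:
step_arm:
  series:
    - {"dx": 0, "dy": 0, "dz": -0.015, "twist": 0}
    - {"dx": 0, "dy": 0, "dz": -0.025, "twist": 0}
    - {"dx": 0, "dy": 0, "dz": -0.03, "twist": 0}
    - {"dx": 0, "dy": 0, "dz": 0, "twist": 0}
    - {"dx": 0, "dy": 0, "dz": 0, "twist": 0}

```text
clock: 37.65
tcp_pos: [646.3, -38.9, 271.8]
tcp_rot: [0.71, 0.704, 0.014, -0.015]
ft_force: [-0.3, 0.7, -2.2]
gripper_width: 34.0
```

```bash
python3 - <<'E'
from h import *
import pickle
st();go(646,-29,240)
w,iw=snap('wrist','w15.png');s,i2=snap('side','s15.png');t,it=snap('top','t15.png')
pickle.dump((iw,i2,it),open('i15.pkl','wb'))
a=cv2.resize(w,(480,300));b=cv2.resize(s[130:290,200:440],(480,320))
c=cv2.resize(t[130:230,240:400],(320,200));out=np.zeros((620,800,3),np.uint8)
out[:300,:480]=a;out[300:,:480]=b;out[:200,480:]=c
print(proj(i2,[(646,-29,210)]),proj(it,[(646,-29,210)]))
cv2.imwrite('pics/m15.png',cv2.cvtColor(cv2.convertScaleAbs(out[:600],alpha=1.3,beta=10),cv2.COLOR_RGB2BGR))
E
```

```text
t 37.6 tcp [646.3 -38.9 271.8] yaw 1.561 tilt [-0.001  0.04 ] w 34.0 F [-0.3  0.7 -2.2]
twist 0.0 then d [ 0.0086 -0.0004  0.0322] or before twist [ 0.0086 -0.0004  0.0322] R2 [[0.009, 1.0, -0.001], [0.999, -0.009, 0.04], [0.04, -0.001, -0.999]]
[[296.31681635 164.74244143]] [[333.59384138 154.93170753]]
```

View pics/m15.png

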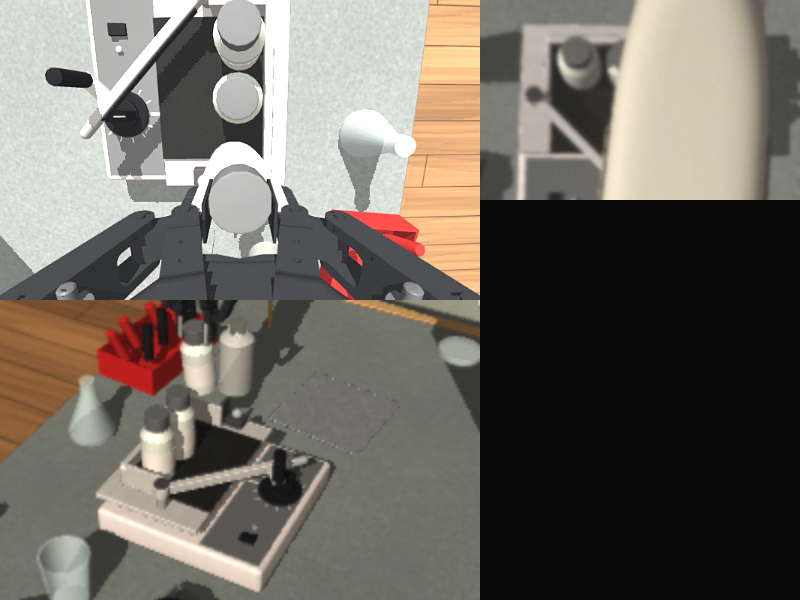

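The held bottle (cap at about (321,266) in the wrist view) still looks upright and the two placed ones are undisturbed. That was the last picture, so from here I measure numerically: slip in the grip and the gap in the row.

```bash
python3 - <<'E'
from h import *
import pickle
i=pickle.load(open('i15.pkl','rb'))[0]
for f in('w14.png','w15.png'):
    im=cv2.imread('pics/'+f);h=cv2.cvtColor(im,cv2.COLOR_BGR2HSV)
    m=((h[...,1]<25)&(h[...,2]>85)&(h[...,2]<125)).astype(np.uint8);m[:, :270]=0;m[:,370:]=0
    m=cv2.morphologyEx(m,cv2.MORPH_OPEN,np.ones((7,7)))
    n,l,s,c=cv2.connectedComponentsWithStats(m)
    for k in range(1,n):
        if s[k,4]>900:
            p=c[k]; print(f,s[k].tolist(),p.round(0).tolist(), ray(i,[p],203)[0].round(1).tolist() if f=='w15.png' else '')
print('expected',proj(i,[(646,24,203),(645,82,203)]).round(0).tolist())
# end plates / platform dark extents in the row along x=640 at z=88
g=cv2.imread('pics/w15.png',0); 
for u in (240,265): print(u,g[200:270:2,u].tolist(), ray(i,[(u,200),(u,235)],126).round(0)[:,1].tolist())
t=pickle.load(open('i15.pkl','rb'))[2]
g=cv2.imread('pics/top0.png',0); Y=np.arange(-80,-40,2)
p=proj(t,[(585,y,126) for y in Y]); print('top y@126 x585',[(int(y),int(g[int(round(v)),int(round(u))])) for y,(u,v) in zip(Y,p)])
p=proj(t,[(560,y,88) for y in range(-80,-40,2)]); print('z88',[(int(y),int(g[int(round(v)),int(round(u))])) for y,(u,v) in zip(Y,p)])
Y=np.arange(90,140,3);p=proj(t,[(560,y,88) for y in Y]); print('z88 left',[(int(y),int(g[int(round(v)),int(round(u))])) for y,(u,v) in zip(Y,p)])
E
```

```text
expected [[319.0, 125.0], [317.0, 24.0]]
240 [46, 45, 46, 44, 47, 41, 115, 122, 233, 224, 224, 224, 224, 222, 222, 222, 221, 221, 221, 220, 218, 219, 219, 215, 85, 96, 99, 93, 92, 91, 95, 96, 95, 97, 90] [-41.0, -74.0]
265 [46, 45, 47, 47, 45, 38, 118, 120, 231, 222, 230, 117, 81, 105, 90, 90, 91, 84, 168, 207, 212, 205, 184, 153, 202, 205, 199, 198, 197, 197, 197, 197, 198, 197, 197] [-41.0, -74.0]
top y@126 x585 [(-80, 56), (-78, 48), (-76, 48), (-74, 46), (-72, 51), (-70, 62), (-68, 73), (-66, 73), (-64, 75), (-62, 67), (-60, 49), (-58, 29), (-56, 29), (-54, 21), (-52, 22), (-50, 25), (-48, 27), (-46, 27), (-44, 25), (-42, 27)]
z88 [(-80, 144), (-78, 144), (-76, 146), (-74, 146), (-72, 146), (-70, 143), (-68, 143), (-66, 123), (-64, 87), (-62, 59), (-60, 59), (-58, 34), (-56, 25), (-54, 26), (-52, 24), (-50, 24), (-48, 25), (-46, 26), (-44, 25), (-42, 25)]
z88 left [(90, 27), (93, 26), (96, 28), (99, 26), (102, 26), (105, 25), (108, 29), (111, 26), (114, 28), (117, 81), (120, 120), (123, 139), (126, 142), (129, 142), (132, 143), (135, 142), (138, 142)]
```

```bash
python3 - <<'E'
from h import *
import pickle
i=pickle.load(open('i15.pkl','rb'))[0]
im=cv2.imread('pics/w15.png');h=cv2.cvtColor(im,cv2.COLOR_BGR2HSV)
for v in (45,130,260): print(v,h[v,320],im[v,320])
g=im[...,1].astype(int)
m=((h[...,1]<30)&(g>95)&(g<165)).astype(np.uint8);m[:,:283]=0;m[:,365:]=0
m=cv2.morphologyEx(m,cv2.MORPH_OPEN,np.ones((9,9)))
n,l,s,c=cv2.connectedComponentsWithStats(m)
for k in range(1,n):
    if s[k,4]>700: print(s[k].tolist(),c[k].round(0).tolist(),ray(i,[c[k]],203)[0].round(1).tolist())
print(g[85:190:3,320].tolist())
E
```

```text
45 [ 70   5 140] [138 140 137]
130 [ 90   2 137] [137 137 136]
260 [ 30   4 140] [138 140 140]
[290, 0, 58, 60, 2875] [319.0, 29.0] [646.1, 79.1, 203.0]
[289, 51, 64, 42, 1403] [320.0, 73.0] [647.1, 54.3, 203.0]
[289, 97, 56, 66, 2845] [317.0, 129.0] [644.4, 21.4, 203.0]
[283, 220, 79, 92, 6007] [320.0, 267.0] [646.0, -71.0, 203.0]
[102, 111, 114, 15, 156, 143, 143, 143, 141, 142, 141, 140, 139, 140, 139, 137, 136, 136, 137, 135, 135, 133, 133, 132, 132, 117, 132, 26, 28, 27, 29, 29, 27, 29, 23]
```

```bash
python3 - <<'E'
from h import *
for f in('w14.png','w15.png'):
    g=cv2.imread('pics/'+f)[...,1].astype(int); print(f)
    for u in(300,320,340): print(u,g[150:330:3,u].tolist())
import pickle
i=pickle.load(open('i15.pkl','rb'))[0]
# predicted outlines for a bottle held at TCP with foot 104 below, tilt a about world x (foot shift in y)
for a in(-.1,-.05,0,.05,.1):
    tcp=np.array([646.3,-38.9,271.8]); th=np.linspace(0,2*np.pi,60)
    C=np.c_[np.cos(th),np.sin(th),0*th]
    Rx=R.from_euler('x',a).as_matrix()
    ring=lambda r,z:proj(i,tcp+(C*[r,r,0]+[0,0,z-104])@Rx.T)
    print(a,'foot top',ring(25,0)[:,1].min().round(0),'body78',ring(25,78)[:,1].min().round(0),'cap',ring(18,115)[:,1].min().round(0),ring(18,115)[:,1].max().round(0))
E
```

```text
w14.png
300 [133, 125, 127, 131, 21, 27, 27, 25, 27, 25, 38, 38, 216, 241, 237, 240, 245, 234, 233, 254, 253, 253, 253, 253, 253, 255, 118, 112, 116, 117, 117, 147, 132, 133, 134, 131, 131, 131, 130, 131, 131, 131, 130, 129, 129, 129, 129, 129, 130, 129, 128, 125, 174, 171, 165, 164, 164, 164, 167, 166]
320 [133, 132, 130, 131, 103, 126, 16, 26, 26, 27, 101, 241, 239, 239, 241, 236, 237, 248, 254, 254, 254, 254, 253, 254, 132, 121, 122, 120, 121, 140, 136, 134, 133, 133, 132, 131, 133, 131, 131, 132, 130, 129, 129, 130, 129, 129, 129, 129, 128, 127, 128, 127, 128, 106, 167, 158, 167, 171, 175, 160]
340 [127, 113, 127, 104, 26, 29, 27, 28, 27, 30, 29, 27, 26, 228, 223, 222, 241, 219, 220, 254, 252, 251, 251, 250, 250, 250, 201, 102, 105, 107, 105, 145, 132, 132, 131, 131, 130, 131, 131, 131, 129, 129, 130, 130, 129, 129, 129, 128, 128, 128, 128, 123, 92, 94, 95, 98, 98, 93, 169, 174]
w15.png
300 [134, 123, 129, 119, 26, 30, 30, 27, 28, 30, 28, 45, 45, 29, 250, 242, 247, 227, 254, 253, 253, 253, 253, 253, 255, 108, 113, 113, 147, 147, 146, 144, 143, 143, 141, 142, 140, 141, 140, 140, 1
[... 212 characters left out ...]
, 113, 113, 121, 148, 144, 143, 144, 143, 143, 142, 142, 140, 141, 140, 141, 141, 140, 139, 138, 138, 137, 137, 137, 138, 138, 137, 138, 138, 138, 136, 164, 76, 89, 93, 98, 97]
340 [129, 132, 17, 27, 30, 29, 28, 28, 27, 27, 29, 29, 29, 29, 28, 28, 25, 151, 210, 251, 250, 249, 248, 248, 250, 137, 97, 97, 152, 144, 142, 141, 140, 141, 141, 140, 141, 139, 140, 139, 138, 137, 139, 137, 138, 138, 138, 137, 138, 138, 136, 135, 121, 96, 90, 99, 97, 97, 90, 180]
-0.1 foot top 190.0 body78 203.0 cap 232.0 314.0
-0.05 foot top 183.0 body78 201.0 cap 234.0 314.0
0 foot top 177.0 body78 199.0 cap 236.0 314.0
0.05 foot top 170.0 body78 197.0 cap 238.0 314.0
0.1 foot top 164.0 body78 196.0 cap 240.0 314.0
```

The held bottle has been tilted about 0.08 rad in the grip (foot edge at row 189 instead of 180). I'll set it down on the free front part of the platform, let it settle upright and regrasp.

Emit:
step_arm:
  series:
    - {"dx": 0.014, "dy": -0.033, "dz": 0, "twist": 0}
    - {"dx": 0.014, "dy": -0.033, "dz": 0, "twist": 0}
    - {"dx": 0, "dy": 0, "dz": 0.02, "twist": 0}
    - {"dx": 0, "dy": 0, "dz": 0.025, "twist": 0}
    - {"dx": 0, "dy": 0, "dz": 0.015, "twist": 0}
    - {"dx": 0, "dy": 0, "dz": 0.005, "twist": 0}
    - {"dx": 0, "dy": 0, "dz": 0, "twist": 0}
    - {"dx": 0, "dy": 0, "dz": 0, "twist": 0}

```text
clock: 38.6
tcp_pos: [580.6, -6.3, 208.0]
tcp_rot: [0.71, 0.704, 0.013, -0.015]
ft_force: [0.1, -0.1, -1.9]
gripper_width: 34.2
```

Emit:
step_arm:
  series:
    - {"dx": 0, "dy": 0, "dz": 0.004, "twist": 0}
    - {"dx": 0, "dy": 0, "dz": 0.003, "twist": 0}
    - {"dx": 0, "dy": 0, "dz": 0.002, "twist": 0}
    - {"dx": 0, "dy": 0, "dz": 0, "twist": 0}

```text
clock: 39.0
tcp_pos: [580.1, -5.8, 198.5]
tcp_rot: [0.709, 0.704, 0.013, -0.015]
ft_force: [-0.4, 0.3, -2.2]
gripper_width: 34.1
```

Emit:
step_arm:
  series:
    - {"dx": 0, "dy": 0, "dz": 0.002, "twist": 0}
    - {"dx": 0, "dy": 0, "dz": 0.002, "twist": 0}
    - {"dx": 0, "dy": 0, "dz": 0, "twist": 0}

```text
clock: 39.3
tcp_pos: [580.1, -5.6, 194.4]
tcp_rot: [0.709, 0.704, 0.013, -0.015]
ft_force: [-1.3, -0.6, -2.8]
gripper_width: 34.5
```

Emit:
step_arm:
  series:
    - {"dx": 0, "dy": 0, "dz": 0.002, "twist": 0}
    - {"dx": 0, "dy": 0, "dz": 0.002, "twist": 0}
    - {"dx": 0, "dy": 0, "dz": 0.001, "twist": 0}
    - {"dx": 0, "dy": 0, "dz": 0, "twist": 0}

```text
clock: 39.7
tcp_pos: [580.1, -5.4, 189.5]
tcp_rot: [0.709, 0.704, 0.013, -0.015]
ft_force: [0.2, -0.3, -2.7]
gripper_width: 34.3
```

Emit:
step_arm:
  series:
    - {"dx": 0, "dy": 0, "dz": 0.002, "twist": 0}
    - {"dx": 0, "dy": 0, "dz": 0.002, "twist": 0}
    - {"dx": 0, "dy": 0, "dz": 0.001, "twist": 0}
    - {"dx": 0, "dy": 0, "dz": 0, "twist": 0}

```text
clock: 40.1
tcp_pos: [580.5, -5.6, 188.5]
tcp_rot: [0.71, 0.704, 0.014, -0.014]
ft_force: [-4.6, -0.5, 13.2]
gripper_width: 34.1
```

Contact at about 189. Release, raise slightly and locate the cap.

Emit:
step_arm:
  series:
    - {"dx": 0, "dy": 0, "dz": -0.002, "twist": 0}
    - {"dx": 0, "dy": 0, "dz": 0, "twist": 0}
    - {"dx": 0, "dy": 0, "dz": 0, "twist": 0}
    - {"dx": 0, "dy": 0, "dz": 0, "twist": 0}
    - {"dx": 0, "dy": 0, "dz": -0.02, "twist": 0}
    - {"dx": 0, "dy": 0, "dz": -0.03, "twist": 0}
    - {"dx": 0, "dy": 0, "dz": -0.03, "twist": 0}
    - {"dx": 0, "dy": 0, "dz": 0, "twist": 0}
    - {"dx": 0, "dy": 0, "dz": 0, "twist": 0}
  jaw: 0.065

```text
clock: 41.0
tcp_pos: [580.9, -8.6, 267.0]
tcp_rot: [0.709, 0.704, 0.014, -0.015]
ft_force: [-0.9, -0.3, -0.2]
gripper_width: 64.9
```

```bash
cat >> h.py <<'E'
def rowcaps(z=203,f=None):
    st();im,i=snap('wrist',f);h=cv2.cvtColor(im,cv2.COLOR_RGB2HSV);g=im[...,1]
    m=((h[...,1]<30)&(g>95)&(g<165)).astype(np.uint8);m[330:]=0
    m=cv2.morphologyEx(m,cv2.MORPH_OPEN,np.ones((9,9)))
    n,l,s,c=cv2.connectedComponentsWithStats(m)
    for k in range(1,n):
        P=ray(i,[c[k]],z)[0]
        if 700<s[k,4]<9000 and 540<P[0]<690 and -90<P[1]<110: print(s[k].tolist(),c[k].round(0).tolist(),P.round(1).tolist())
    return i
E
python3 - <<'E'
from h import *
i=rowcaps(203,'w16.png');print(proj(i,[(580,-14,203),(646,24,203),(645,82,203)]).round(0).tolist())
E
```

```text
t 41.0 tcp [580.9  -8.6 267. ] yaw 1.564 tilt [-0.001  0.04 ] w 64.9 F [-0.9 -0.3 -0.2]
[401, 51, 58, 61, 2813] [429.0, 81.0] [645.9, 79.4, 203.0]
[367, 101, 54, 25, 929] [391.0, 115.0] [624.0, 60.1, 203.0]
[251, 131, 28, 46, 953] [267.0, 155.0] [547.8, 36.4, 203.0]
[393, 137, 55, 69, 2897] [417.0, 173.0] [642.1, 24.6, 203.0]
[284, 198, 60, 78, 2985] [311.0, 233.0] [574.8, -14.9, 203.0]
[250, 218, 32, 41, 1039] [267.0, 241.0] [545.7, -20.2, 203.0]
[252, 265, 138, 60, 3858] [327.0, 293.0] [584.9, -57.9, 203.0]
[[319.0, 232.0], [424.0, 174.0], [428.0, 76.0]]
```

Emit:
step_arm:
  series:
    - {"dx": -0.004, "dy": 0, "dz": 0.03, "twist": 0}
    - {"dx": -0.0035, "dy": 0, "dz": 0.025, "twist": 0}
    - {"dx": 0, "dy": 0, "dz": 0.014, "twist": 0}
    - {"dx": 0, "dy": 0, "dz": 0.004, "twist": 0}
    - {"dx": 0, "dy": 0, "dz": 0, "twist": 0}
    - {"dx": 0, "dy": 0, "dz": 0, "twist": 0}

```text
clock: 41.65
tcp_pos: [580.5, -13.0, 193.7]
tcp_rot: [0.709, 0.704, 0.013, -0.015]
ft_force: [0.3, -0.6, 1.2]
gripper_width: 65.3
```

Emit:
step_arm:
  series:
    - {"dx": 0, "dy": 0, "dz": 0, "twist": 0}
    - {"dx": 0, "dy": 0, "dz": 0, "twist": 0}
    - {"dx": 0, "dy": 0, "dz": 0, "twist": 0}
    - {"dx": 0, "dy": 0, "dz": 0, "twist": 0}
    - {"dx": 0, "dy": 0, "dz": 0, "twist": 0}
    - {"dx": 0, "dy": 0, "dz": 0, "twist": 0}
  jaw: 0

```text
clock: 42.25
tcp_pos: [580.3, -13.1, 194.6]
tcp_rot: [0.709, 0.704, 0.014, -0.015]
ft_force: [-2.6, 0.0, 6.1]
gripper_width: 34.8
```

Emit:
step_arm:
  series:
    - {"dx": 0, "dy": 0, "dz": -0.02, "twist": 0}
    - {"dx": 0, "dy": 0, "dz": -0.03, "twist": 0}
    - {"dx": 0, "dy": 0, "dz": -0.03, "twist": 0}
    - {"dx": -0.005, "dy": 0.033, "dz": 0, "twist": 0}
    - {"dx": -0.005, "dy": 0.033, "dz": 0, "twist": 0}
    - {"dx": 0, "dy": 0, "dz": 0, "twist": 0}
    - {"dx": 0, "dy": 0, "dz": 0, "twist": 0}

```text
clock: 42.95
tcp_pos: [648.5, -27.6, 272.7]
tcp_rot: [0.71, 0.704, 0.014, -0.014]
ft_force: [1.3, -1.7, 2.2]
gripper_width: 33.9
```

```bash
python3 - <<'E'
from h import *
i=rowcaps(203,'w17.png');go(646,-29,215)
s=bot.get_state();tcp=s['tcp_pos']
g=cv2.imread('pics/w17.png')[...,1].astype(int);print(g[150:330:3,320].tolist())
for a in(-.05,0,.05):
    th=np.linspace(0,2*np.pi,60);C=np.c_[np.cos(th),np.sin(th),0*th];Rx=R.from_euler('x',a).as_matrix()
    ring=lambda r,z:proj(i,tcp+(C*[r,r,0]+[0,0,z-104])@Rx.T)
    print(a,'foot top',ring(25,0)[:,1].min().round(0),'cap',ring(18,115)[:,1].min().round(0),ring(18,115)[:,1].max().round(0))
E
```

```text
t 43.0 tcp [648.5 -27.6 272.7] yaw 1.563 tilt [0.001 0.039] w 33.9 F [ 1.3 -1.7  2.2]
[120, 9, 84, 122, 6912] [160.0, 59.0] [552.0, 75.5, 203.0]
[287, 20, 58, 60, 2811] [315.0, 49.0] [646.3, 79.3, 203.0]
[291, 73, 56, 33, 1017] [319.0, 91.0] [648.3, 55.8, 203.0]
[185, 105, 26, 55, 1000] [199.0, 131.0] [572.5, 31.9, 203.0]
[278, 113, 55, 66, 2659] [306.0, 147.0] [639.8, 21.8, 203.0]
[187, 206, 32, 37, 897] [204.0, 227.0] [570.1, -31.2, 203.0]
[281, 220, 79, 90, 5634] [319.0, 266.0] [647.5, -59.6, 203.0]
twist 0.0 then d [-0.0039 -0.0016  0.0579] or before twist [-0.0039 -0.0016  0.0579] R2 [[0.008, 1.0, -0.0], [0.999, -0.008, 0.039], [0.039, -0.0, -0.999]]
[134, 134, 135, 132, 132, 132, 131, 128, 111, 100, 120, 97, 238, 237, 233, 234, 241, 254, 253, 253, 253, 253, 254, 213, 121, 120, 120, 120, 134, 137, 134, 134, 134, 133, 132, 132, 132, 130, 130, 131, 131, 131, 129, 130, 129, 129, 129, 130, 129, 130, 128, 128, 128, 112, 98, 96, 88, 81, 88, 81]
-0.05 foot top 183.0 cap 234.0 314.0
0 foot top 177.0 cap 236.0 314.0
0.05 foot top 170.0 cap 238.0 314.0
```

Emit:
step_arm:
  series:
    - {"dx": -0.003, "dy": -0.002, "dz": 0, "twist": 0}
    - {"dx": 0, "dy": 0, "dz": 0, "twist": 0}
    - {"dx": 0, "dy": 0, "dz": 0, "twist": 0}

```text
clock: 43.3
tcp_pos: [643.9, -29.9, 273.3]
tcp_rot: [0.71, 0.704, 0.013, -0.015]
ft_force: [2.5, -1.7, 3.2]
gripper_width: 34.1
```

```bash
python3 - <<'E'
from h import *
import cv2
st()
im,i=snap('wrist','w18.png')
# fit cap circle by Hough near expected spots
g=cv2.GaussianBlur(cv2.cvtColor(im,cv2.COLOR_RGB2GRAY),(0,0),1.5)
for P in[(646,24,203),(645,82,203)]:
    u,v=proj(i,[P])[0].astype(int);x0,y0=u-60,max(v-60,0)
    c=cv2.HoughCircles(g[y0:v+60,x0:u+60],cv2.HOUGH_GRADIENT,1,20,param1=60,param2=12,minRadius=22,maxRadius=32)
    for q in c[0][:3]: print((u,v),q.round(0),ray(i,[(q[0]+x0,q[1]+y0)],203)[0].round(1).tolist())
g2,i2=snap('top');gg=cv2.cvtColor(g2,cv2.COLOR_RGB2GRAY)
E
```

```text
t 43.3 tcp [643.9 -29.9 273.3] yaw 1.563 tilt [-0.002  0.04 ] w 34.1 F [ 2.5 -1.7  3.2]
(np.int64(323), np.int64(139)) [40. 70. 28.] [632.7, 17.8, 203.0]
(np.int64(323), np.int64(139)) [56. 60. 26.] [643.6, 24.6, 203.0]
(np.int64(323), np.int64(139)) [60.  2. 23.] [645.7, 59.5, 203.0]
(np.int64(321), np.int64(40)) [62. 46. 30.] [645.7, 79.4, 203.0]
```

The force reading hints the held bottle rubs against its neighbour. Raising clear before looking again.

Emit:
step_arm:
  series:
    - {"dx": 0, "dy": 0, "dz": -0.025, "twist": 0}
    - {"dx": 0, "dy": 0, "dz": -0.025, "twist": 0}
    - {"dx": -0.01, "dy": 0, "dz": 0, "twist": 0}
    - {"dx": 0, "dy": 0, "dz": 0, "twist": 0}

```text
clock: 43.8
tcp_pos: [643.9, -42.9, 320.8]
tcp_rot: [0.71, 0.704, 0.012, -0.016]
ft_force: [-0.2, -0.4, -2.3]
gripper_width: 34.3
```

```bash
python3 - <<'E'
from h import *
st()
im,i=snap('wrist','w19.png')
g=im[...,1].astype(int);h=cv2.cvtColor(im,cv2.COLOR_RGB2HSV)
print(proj(i,[(646,24,203),(645,82,203),(646,24,88),(646,-31,88)]).round(0).tolist())
for P in[(646,24,203),(645,82,203)]:
    u,v=proj(i,[P])[0].astype(int)
    print('row',v,g[v,u-60:u+61:4].tolist()); print('col',u,g[max(v-50,0):v+80:4,u].tolist())
# platform-level footprint: white(>200) region over black in row
m=((h[...,1]<40)&(g>200)).astype(np.uint8);m=cv2.morphologyEx(m,cv2.MORPH_OPEN,np.ones((5,5)))
n,l,s,c=cv2.connectedComponentsWithStats(m)
for k in range(1,n):
    if s[k,4]>200 and 250<c[k][0]<400: print(s[k].tolist(),c[k].round(0).tolist())
E
```

```text
t 43.8 tcp [643.9 -42.9 320.8] yaw 1.563 tilt [-0.005  0.04 ] w 34.3 F [-0.2 -0.4 -2.3]
[[323.0, 120.0], [321.0, 39.0], [322.0, 123.0], [323.0, 171.0]]
row 120 [46, 43, 47, 47, 45, 43, 41, 42, 243, 237, 135, 135, 135, 135, 135, 135, 135, 135, 134, 135, 126, 212, 91, 227, 223, 232, 220, 222, 223, 154, 153]
col 322 [48, 82, 121, 122, 101, 105, 82, 149, 134, 137, 137, 136, 134, 134, 134, 131, 133, 132, 130, 132, 124, 94, 27, 26, 26, 27, 28, 193, 244, 242, 242, 231, 243]
row 39 [25, 20, 47, 43, 46, 29, 27, 29, 29, 18, 136, 137, 137, 139, 137, 138, 137, 137, 137, 135, 135, 114, 11, 224, 224, 190, 222, 225, 225, 224, 156]
col 321 [221, 220, 221, 219, 228, 135, 138, 139, 139, 138, 137, 137, 138, 136, 135, 134, 134, 120, 51, 124, 121, 122, 121, 112, 33, 139, 136, 137, 136, 136]
[273, 0, 108, 239, 9484] [344.0, 127.0]
[235, 202, 36, 27, 891] [252.0, 215.0]
```

Emit:
step_arm:
  series:
    - {"dx": 0.008, "dy": 0.002, "dz": 0.02, "twist": 0}
    - {"dx": 0, "dy": 0, "dz": 0, "twist": 0}
    - {"dx": 0, "dy": 0, "dz": 0, "twist": 0}

```text
clock: 44.15
tcp_pos: [645.3, -32.9, 300.4]
tcp_rot: [0.709, 0.705, 0.011, -0.017]
ft_force: [-0.2, -0.3, -1.1]
gripper_width: 34.2
```

```bash
python3 - <<'E'
from h import *
st();go(646,-33,235)
im,i=snap('wrist','w20.png');g=im[...,1].astype(int);tcp=bot.get_state()['tcp_pos']
for u in(310,320,330):print(g[150:200:2,u].tolist())
for a in(-.05,0,.05):
    th=np.linspace(0,2*np.pi,60);C=np.c_[np.cos(th),np.sin(th),0*th];Rx=R.from_euler('x',a).as_matrix()
    print(a,proj(i,tcp+(C*[25,25,0]+[0,0,-104])@Rx.T)[:,1].min().round(1))
E
```

```text
t 44.1 tcp [645.3 -32.9 300.4] yaw 1.564 tilt [-0.008  0.04 ] w 34.2 F [-0.2 -0.3 -1.1]
twist 0.0 then d [-0.0028  0.0013  0.0653] or before twist [-0.0028  0.0013  0.0653] R2 [[0.007, 1.0, -0.008], [0.999, -0.007, 0.04], [0.04, -0.008, -0.999]]
[130, 131, 131, 129, 128, 130, 94, 124, 100, 23, 26, 27, 26, 10, 217, 238, 238, 238, 238, 238, 241, 235, 236, 236, 244]
[131, 131, 129, 128, 128, 130, 128, 106, 124, 92, 25, 27, 26, 13, 212, 237, 236, 234, 233, 235, 242, 230, 231, 231, 240]
[131, 130, 128, 128, 129, 124, 115, 126, 88, 21, 26, 27, 27, 26, 27, 38, 234, 228, 228, 226, 226, 241, 222, 225, 224]
-0.05 183.9
0 177.3
0.05 170.7
```

The held bottle is upright (foot edge at 177, as predicted). Descending with a check part-way.

Emit:
step_arm:
  series:
    - {"dx": -0.001, "dy": 0.001, "dz": 0.025, "twist": 0}
    - {"dx": -0.001, "dy": 0, "dz": 0.02, "twist": 0}
    - {"dx": -0.001, "dy": 0, "dz": 0.01, "twist": 0}
    - {"dx": 0, "dy": 0, "dz": 0, "twist": 0}
    - {"dx": 0, "dy": 0, "dz": 0, "twist": 0}

```text
clock: 44.7
tcp_pos: [647.6, -33.9, 248.4]
tcp_rot: [0.71, 0.704, 0.014, -0.015]
ft_force: [1.1, -0.5, -2.2]
gripper_width: 34.1
```

Emit:
step_arm:
  series:
    - {"dx": 0.0005, "dy": -0.001, "dz": 0.01, "twist": 0}
    - {"dx": -0.0005, "dy": 0, "dz": 0.01, "twist": 0}
    - {"dx": 0, "dy": 0, "dz": 0.005, "twist": 0}
    - {"dx": 0, "dy": 0, "dz": 0, "twist": 0}
    - {"dx": 0, "dy": 0, "dz": 0, "twist": 0}

```text
clock: 45.2
tcp_pos: [646.1, -32.7, 222.3]
tcp_rot: [0.709, 0.704, 0.013, -0.015]
ft_force: [-0.7, 0.4, -1.6]
gripper_width: 34.4
```

Emit:
step_arm:
  series:
    - {"dx": -0.0005, "dy": 0, "dz": 0.01, "twist": 0}
    - {"dx": -0.0005, "dy": 0, "dz": 0.008, "twist": 0}
    - {"dx": 0, "dy": 0, "dz": 0.004, "twist": 0}
    - {"dx": 0, "dy": 0, "dz": 0.003, "twist": 0}
    - {"dx": 0, "dy": 0, "dz": 0.002, "twist": 0}
    - {"dx": 0, "dy": 0, "dz": 0, "twist": 0}

```text
clock: 45.8
tcp_pos: [646.0, -32.7, 195.3]
tcp_rot: [0.709, 0.704, 0.013, -0.015]
ft_force: [-0.4, 0.8, -1.5]
gripper_width: 34.5
```

Emit:
step_arm:
  series:
    - {"dx": 0, "dy": 0, "dz": 0.001, "twist": 0}
    - {"dx": 0, "dy": 0, "dz": 0.001, "twist": 0}
    - {"dx": 0, "dy": 0, "dz": 0, "twist": 0}

```text
clock: 46.1
tcp_pos: [646.3, -32.6, 194.7]
tcp_rot: [0.709, 0.704, 0.014, -0.015]
ft_force: [-2.1, -0.2, 3.2]
gripper_width: 34.2
```

Emit:
step_arm:
  series:
    - {"dx": 0, "dy": 0, "dz": 0, "twist": 0}
    - {"dx": 0, "dy": 0, "dz": 0, "twist": 0}
    - {"dx": 0, "dy": 0, "dz": 0, "twist": 0}
    - {"dx": 0, "dy": 0, "dz": -0.02, "twist": 0}
    - {"dx": 0, "dy": 0, "dz": -0.03, "twist": 0}
    - {"dx": 0, "dy": 0, "dz": -0.04, "twist": 0}
    - {"dx": 0.01, "dy": -0.045, "dz": 0, "twist": 0}
    - {"dx": 0.01, "dy": -0.045, "dz": 0, "twist": 0}
    - {"dx": 0.01, "dy": -0.045, "dz": 0, "twist": 0}
    - {"dx": 0, "dy": 0, "dz": 0, "twist": 0}
    - {"dx": 0, "dy": 0, "dz": 0, "twist": 0}
  jaw: 0.06

```text
clock: 47.2
tcp_pos: [510.7, -5.1, 285.5]
tcp_rot: [0.709, 0.705, 0.014, -0.015]
ft_force: [0.8, 0.6, 0.6]
gripper_width: 60.1
```

```bash
python3 - <<'E'
from h import *
st();print(bot.get_state()['q'].round(2))
im,i=snap('top','t21.png'); sd,i2=snap('side','s21.png'); w,iw=snap('wrist','w21.png')
g=cv2.cvtColor(im,cv2.COLOR_RGB2GRAY)
# row caps from top image: dark grey discs; sample rows of pixels through z=203
for x in (640,646,652):
    Y=np.arange(110,-64,-3.);p=proj(i,[(x,y,203) for y in Y]);print(x,[(int(g[int(round(v)),int(round(u))])) for u,v in p])
# handle: where is it
for n,a,b in(('side',sd,i2),('wrist',w,iw)):
    print(n,proj(b,[(475,47,173),(646,-33,203),(646,23,203),(646,82,203)]).round(0).tolist())
E
```

```text
t 47.2 tcp [510.7  -5.1 285.5] yaw 1.564 tilt [-0.002  0.04 ] w 60.1 F [0.8 0.6 0.6]
[-0.03  0.25  0.13  1.45  0.04  1.54]
640 [101, 37, 36, 78, 131, 116, 83, 73, 73, 73, 73, 72, 72, 73, 82, 117, 158, 153, 147, 137, 102, 77, 112, 146, 146, 137, 106, 70, 94, 125, 143, 144, 145, 144, 142, 144, 144, 145, 145, 143, 144, 142, 143, 142, 144, 142, 143, 143, 143, 143, 143, 143, 143, 143, 143, 142, 143, 142]
646 [105, 37, 28, 49, 92, 82, 73, 73, 73, 71, 72, 72, 70, 71, 76, 100, 152, 152, 144, 135, 105, 77, 101, 141, 143, 135, 73, 75, 113, 136, 141, 140, 141, 140, 140, 141, 139, 141, 139, 141, 139, 141, 141, 140, 140, 141, 140, 142, 140, 140, 140, 140, 140, 139, 139, 139, 139, 138]
652 [109, 57, 55, 34, 70, 76, 75, 72, 73, 72, 73, 72, 71, 70, 75, 123, 149, 150, 141, 134, 109, 75, 88, 137, 140, 134, 76, 79, 116, 136, 136, 136, 136, 136, 136, 136, 136, 136, 138, 136, 137, 136, 136, 136, 136, 136, 136, 136, 135, 135, 134, 134, 134, 136, 134, 133, 134, 133]
side [[337.0, 206.0], [297.0, 166.0], [288.0, 176.0], [278.0, 186.0]]
wrist [[270.0, 140.0], [502.0, 251.0], [512.0, 176.0], [522.0, 87.0]]
```

```bash
python3 - <<'E'
from h import *
w=cv2.imread('pics/w21.png');iw=bot.camera_info('wrist');g=w[...,1].astype(int);h=cv2.cvtColor(w,cv2.COLOR_BGR2HSV)
m=((h[...,1]<30)&(g>95)&(g<165)).astype(np.uint8);m[:,:440]=0
gb=cv2.GaussianBlur(cv2.cvtColor(w,cv2.COLOR_BGR2GRAY),(0,0),1.2)
for P in[(646,-33,203),(646,23,203),(646,82,203)]:
    u,v=proj(iw,[P])[0].astype(int)
    c=cv2.HoughCircles(gb[v-45:v+45,u-45:u+45],cv2.HOUGH_GRADIENT,1,15,param1=80,param2=12,minRadius=24,maxRadius=32)
    if c is not None:
        for q in c[0][:2]: print(P,q.round(0),ray(iw,[(q[0]+u-45,q[1]+v-45)],203)[0].round(1).tolist())
for v in range(90,200,6): print(v,''.join('#' if x<45 else '+' if x<90 else '.' if x<190 else ' ' for x in g[v,180:420:4]))
E
```

```text
(646, -33, 203) [36. 40. 26.] [638.0, -29.2, 203.0]
(646, 23, 203) [40. 48. 26.] [642.8, 21.0, 203.0]
(646, 23, 203) [26. 48. 25.] [632.0, 21.7, 203.0]
(646, 82, 203) [46. 50. 28.] [646.1, 78.9, 203.0]
(646, 82, 203) [28. 56. 27.] [634.9, 75.6, 203.0]
90 ..................  ..................... #+++     #+#######
96 ..................  .......  ............ ++#    .++########
102 ..................  .......++............ +.    #+##########
108 ..................  .....................     .+##########++
114 ..................  .....................    #+#########+++#
120 ..................  ...................    .+#########++++++
126 ..................  ..................    ++#########+++++++
132 ................... ................    ..##########++++++#+
138 ..................###+### .........    +. ########++++++++++
144 ..................#######  .. ....    #.. ######++++++++++++
150 ..................######..   ...    ..... #####+++++++++++++
156 ................... +. ...    .    #..... ####++++++++++++++
162 ................... ..###.       ........ ##++++++++++++++++
168 ................... .#####.     ###...... #+++++++++++++++++
174 ................... .#####.   .####...... ++++++++++++++++++
180 ...................  ##+#..  +######    ..++++++++++++++++++
186 ...................  ##+... +...###...+++.++++++++++++++++++
192 ...................  . ...+######## +++++.++++++++++++++++++
198 ...................    ..#########+++++++.++++++++++++++++++
```

```bash
python3 - <<'E'
from h import *
iw=bot.camera_info('wrist')
print(ray(iw,[(264,144),(262,147),(268,148)],173).round(1).tolist(), 'bar end/edges', ray(iw,[(306,200)],124).round(0).tolist())
st();go(468,44,200,2.36)
E
```

```text
[[470.2, 43.9, 173.0], [468.6, 41.6, 173.0], [473.2, 40.8, 173.0]] bar end/edges [[500.0, -11.0, 124.0]]
t 47.4 tcp [513.1  -5.5 285.5] yaw 1.563 tilt [-0.001  0.04 ] w 60.4 F [-0.2  0.2  0.9]
twist -0.797 then d [0.0644 0.0009 0.0874] or before twist [ 0.0457 -0.0454  0.0874] R2 [[-0.71, 0.704, -0.001], [0.704, 0.709, 0.04], [0.029, 0.028, -0.999]]
```

Emit:
step_arm:
  series:
    - {"dx": 0.023, "dy": -0.023, "dz": 0, "twist": 0}
    - {"dx": 0.022, "dy": -0.022, "dz": 0, "twist": 0}
    - {"dx": 0, "dy": 0, "dz": 0.014, "twist": -0.133}
    - {"dx": 0, "dy": 0, "dz": 0.014, "twist": -0.133}
    - {"dx": 0, "dy": 0, "dz": 0.014, "twist": -0.133}
    - {"dx": 0, "dy": 0, "dz": 0.014, "twist": -0.133}
    - {"dx": 0, "dy": 0, "dz": 0.014, "twist": -0.133}
    - {"dx": 0, "dy": 0, "dz": 0.014, "twist": -0.133}
    - {"dx": 0, "dy": 0, "dz": 0, "twist": 0}
    - {"dx": 0, "dy": 0, "dz": 0, "twist": 0}
  jaw: 0.05

```text
clock: 48.35
tcp_pos: [467.6, 43.3, 203.0]
tcp_rot: [0.381, 0.924, 0.018, -0.009]
ft_force: [0.0, 0.5, -0.3]
gripper_width: 50.1
```

```bash
python3 - <<'E'
from h import *
st();go(469,42.5,149)
w,i=snap('wrist','w22.png');g=w[...,1].astype(int)
print(proj(i,[(469,42.5,173),(469,42.5,130)]).round(0).tolist())
for v in range(120,330,8): print(v,''.join('#' if x<45 else '+' if x<90 else '.' if x<190 else ' ' for x in g[v,200:440:4]))
E
```

```text
t 48.4 tcp [467.6  43.3 203. ] yaw 2.359 tilt [-0.003  0.04 ] w 50.1 F [ 0.   0.5 -0.3]
twist 0.0 then d [-0.0032 -0.001   0.0539] or before twist [-0.0032 -0.001   0.0539] R2 [[-0.709, 0.705, -0.003], [0.705, 0.708, 0.04], [0.03, 0.026, -0.999]]
[[320.0, 245.0], [318.0, 222.0]]
120 ....................................   ................   ..
128 ..................................   ....................   
136 ................................   ..........#............  
144 ..............................   ..........#####............
152 ............................   ..........++######+..........
160 ..........................   .............+.+###+...........
168 ........................   .............  ..................
176 ......................   ..............++...................
184 ....................   .....................................
192 ..................   ....................................  .
200 ................   ....................................  ...
208 ..............   .########+#####.....................  ....#
216 ............   .##########+######...
[... 234 characters left out ...]
.....##########+#######......... .##..............
256 ..   ...#+#...### .......                  +###...++.       
264    ....++#...####......                    ####+...+++      
272  .....++#...#####++++######..... ... ....#######+...#++#####
280 ..##+++#++  +####++++++++++++++++......########## ++#+++++##
288 .#+++++++++++####++++++++++++++......######+####+#+++++#++++
296 #+++++++#++#+###+++++++++++++......+####+#++######++++++++++
304 #++++#####+++###........... ....############+###++######++++
312 #++++++++++++##.........  ....##################++++++++++++
320 #++++++++++++#........  ....#######++###+##+###++++++++#++++
328 #+++++++++++++......  ...+#+#######+#+#+#######+++++++++++++
```

```bash
python3 - <<'E'
from h import *
i=bot.camera_info('wrist')
th=np.linspace(0,2*np.pi,40);C=np.c_[np.cos(th),np.sin(th),0*th]
def box(n,c,r):
    p=proj(i,np.array(c)+C*r);print(n,p.min(0).round(0),p.max(0).round(0))
box('htop',(469,42.5,173),9);box('hbase',(469,42.5,140),9);box('dial',(481,-3,69),22);box('dialrow',(481,-3,58),26)
p=np.array([608,134])
for t in(.75,.79,.85):
    b=p+165*np.array([-np.sin(t),-np.cos(t)]);e=p+220*np.array([-np.sin(t),-np.cos(t)])
    print(t,'bar165',proj(i,[(*b,124)]).round(0),'end',proj(i,[(*e,124)]).round(0))
h=cv2.cvtColor(cv2.imread('pics/w22.png'),cv2.COLOR_BGR2GRAY)
print(h[226,252:344:3].tolist());print(h[240,252:352:3].tolist());print(h[200:262:3,320].tolist());print(h[200:262:3,280].tolist())
E
```

```text
htop [303. 229.] [336. 260.]
hbase [304. 213.] [332. 239.]
dial [265. 222.] [314. 268.]
dialrow [262. 214.] [318. 267.]
0.75 bar165 [[315. 271.]] end [[239. 274.]]
0.79 bar165 [[315. 263.]] end [[238. 263.]]
0.85 bar165 [[315. 250.]] end [[238. 246.]]
[124, 133, 29, 33, 34, 34, 35, 27, 22, 27, 31, 34, 33, 33, 34, 34, 34, 26, 20, 24, 24, 27, 28, 29, 30, 30, 21, 127, 124, 123, 124]
[139, 146, 148, 87, 35, 18, 31, 33, 36, 19, 16, 17, 18, 17, 30, 31, 32, 20, 32, 34, 33, 34, 33, 33, 33, 34, 33, 26, 125, 124, 123, 124, 123, 124]
[126, 133, 25, 28, 27, 29, 30, 29, 29, 37, 37, 36, 34, 33, 32, 33, 33, 33, 14, 241, 219]
[124, 131, 29, 33, 35, 33, 35, 31, 32, 28, 30, 13, 16, 18, 21, 23, 28, 96, 94, 123, 128]
```

Emit:
step_arm:
  series:
    - {"dx": 0, "dy": -0.001, "dz": 0.025, "twist": 0}
    - {"dx": 0, "dy": 0, "dz": 0.02, "twist": 0}
    - {"dx": 0, "dy": 0, "dz": 0.008, "twist": 0}
    - {"dx": 0, "dy": 0, "dz": 0, "twist": 0}
    - {"dx": 0, "dy": 0, "dz": 0, "twist": 0}

```text
clock: 48.9
tcp_pos: [466.7, 44.8, 151.1]
tcp_rot: [0.38, 0.925, 0.019, -0.008]
ft_force: [0.1, 0.2, -0.2]
gripper_width: 50.0
```

Emit:
step_arm:
  series:
    - {"dx": 0, "dy": 0, "dz": 0, "twist": 0}
    - {"dx": 0, "dy": 0, "dz": 0, "twist": 0}
    - {"dx": 0, "dy": 0, "dz": 0, "twist": 0}
    - {"dx": 0, "dy": 0, "dz": 0, "twist": 0}
    - {"dx": 0, "dy": 0, "dz": 0, "twist": 0}
  jaw: 0
  squeeze: 60

```text
clock: 49.4
tcp_pos: [466.6, 44.8, 151.0]
tcp_rot: [0.38, 0.925, 0.018, -0.008]
ft_force: [1.6, 1.2, 5.9]
gripper_width: 16.2
```

```bash
python3 - <<'E'
from h import *
st();s=bot.get_state();h=s['tcp_pos'][:2];p=np.array([608,134.]);d=h-p
print(np.hypot(*d),np.arctan2(-d[0],-d[1])-np.arctan2(35,165))
E
```

```text
t 49.4 tcp [466.6  44.8 151. ] yaw 2.362 tilt [-0.001  0.04 ] w 16.2 F [1.6 1.2 5.9]
167.22359278319468 0.7988397364158748
```

Emit:
step_arm:
  series:
    - {"dx": -0.0167, "dy": -0.0027, "dz": 0, "twist": -0.1}
    - {"dx": -0.0167, "dy": -0.0027, "dz": 0, "twist": -0.1}
    - {"dx": -0.0167, "dy": -0.0027, "dz": 0, "twist": -0.1}
    - {"dx": -0.0167, "dy": -0.0027, "dz": 0, "twist": -0.1}
    - {"dx": -0.0167, "dy": -0.0027, "dz": 0, "twist": -0.1}
    - {"dx": -0.0167, "dy": -0.0027, "dz": 0, "twist": -0.1}
    - {"dx": 0, "dy": 0, "dz": 0, "twist": 0}
    - {"dx": 0, "dy": 0, "dz": 0, "twist": 0}

```text
clock: 50.2
tcp_pos: [545.9, -20.2, 150.7]
tcp_rot: [0.09, 0.996, 0.019, 0.001]
ft_force: [0.2, -1.5, 13.8]
gripper_width: 16.5
```

```bash
python3 - <<'E'
from h import *
st();s=bot.get_state();h=s['tcp_pos'][:2];p=np.array([608,134.]);d=h-p
print(np.hypot(*d),np.arctan2(-d[0],-d[1])-np.arctan2(35,165));go(573,-31,150,3.1416)
E
```

```text
t 50.2 tcp [545.9 -20.2 150.7] yaw 2.961 tilt [0.005 0.037] w 16.5 F [ 0.2 -1.5 13.8]
166.24365551536886 0.17367671109591806
twist -0.18 then d [-0.0271 -0.0108  0.0004] or before twist [-0.0286 -0.0058  0.0004] R2 [[-1.0, -0.0, 0.005], [0.0, 0.999, 0.037], [-0.005, 0.037, -0.999]]
```

Emit:
step_arm:
  series:
    - {"dx": -0.0145, "dy": -0.003, "dz": 0, "twist": -0.085}
    - {"dx": -0.0145, "dy": -0.002, "dz": 0, "twist": -0.085}
    - {"dx": -0.003, "dy": 0, "dz": 0, "twist": 0}
    - {"dx": -0.002, "dy": 0, "dz": 0, "twist": 0}
    - {"dx": 0, "dy": 0, "dz": 0, "twist": 0}
    - {"dx": 0, "dy": 0, "dz": 0, "twist": 0}

```text
clock: 50.8
tcp_pos: [571.6, -28.2, 150.5]
tcp_rot: [0.005, 1.0, 0.019, -0.004]
ft_force: [-17.7, 0.8, 26.7]
gripper_width: 16.3
```

```bash
python3 - <<'E'
from h import *
st();s=bot.get_state();h=s['tcp_pos'][:2];p=np.array([608,134.]);d=h-p
print(np.hypot(*d),np.arctan2(-d[0],-d[1])-np.arctan2(35,165))
E
```

```text
t 50.8 tcp [571.6 -28.2 150.5] yaw 3.131 tilt [-0.008  0.039] w 16.3 F [-17.7   0.8  26.7]
166.20045345884535 0.011745839706074734
```

Emit:
step_arm:
  series:
    - {"dx": -0.002, "dy": 0, "dz": -0.001, "twist": 0}
    - {"dx": -0.001, "dy": 0, "dz": -0.001, "twist": 0}
    - {"dx": 0, "dy": 0, "dz": 0, "twist": 0}
    - {"dx": 0, "dy": 0, "dz": 0, "twist": 0}

```text
clock: 51.2
tcp_pos: [571.6, -28.2, 150.6]
tcp_rot: [0.005, 1.0, 0.019, -0.008]
ft_force: [-22.1, 0.4, 23.3]
gripper_width: 16.8
```

Emit:
step_arm:
  series:
    - {"dx": 0, "dy": 0, "dz": 0, "twist": 0}
    - {"dx": 0, "dy": 0, "dz": 0, "twist": 0}
    - {"dx": 0, "dy": 0, "dz": 0, "twist": 0}
    - {"dx": 0, "dy": 0, "dz": 0, "twist": 0}
    - {"dx": 0, "dy": 0, "dz": -0.02, "twist": 0}
    - {"dx": 0, "dy": 0, "dz": -0.03, "twist": 0}
    - {"dx": 0, "dy": 0, "dz": -0.04, "twist": 0}
    - {"dx": 0.045, "dy": 0, "dz": 0, "twist": 0}
    - {"dx": 0.045, "dy": 0, "dz": 0, "twist": 0}
    - {"dx": 0, "dy": 0, "dz": 0, "twist": 0}
    - {"dx": 0, "dy": 0, "dz": 0, "twist": 0}
  jaw: 0.045

```text
clock: 52.3
tcp_pos: [488.4, -30.6, 239.0]
tcp_rot: [0.005, 1.0, 0.02, -0.001]
ft_force: [0.9, 0.2, -1.3]
gripper_width: 44.8
```

```bash
python3 - <<'E'
from h import *
st();print(bot.get_state()['q'].round(2))
w,i=snap('wrist','w23.png');g=w[...,1].astype(int);pk=i
print(proj(i,[(573,-31,173),(608,134,124),(608,-86,124),(481,-3,99),(646,-33,203),(646,24,203)]).round(0).tolist())
import pickle;pickle.dump(i,open('i23.pkl','wb'))
E
```

```text
t 52.3 tcp [488.4 -30.6 239. ] yaw 3.132 tilt [-0.003  0.04 ] w 44.8 F [ 0.9  0.2 -1.3]
[-0.09  0.23 -0.02  1.33  0.04 -0.08]
[[316.0, 331.0], [492.0, 322.0], [254.0, 331.0], [344.0, 185.0], [316.0, 446.0], [396.0, 442.0]]
```

Hard stop: more push did not move it. Retreating so the top camera has a clear view.

Emit:
step_arm:
  series:
    - {"dx": 0.02, "dy": -0.04, "dz": 0, "twist": 0}
    - {"dx": 0.02, "dy": -0.04, "dz": 0, "twist": 0}
    - {"dx": 0.02, "dy": -0.04, "dz": 0, "twist": 0}
    - {"dx": 0.02, "dy": -0.04, "dz": 0, "twist": 0}
    - {"dx": 0.02, "dy": -0.04, "dz": 0, "twist": 0}
    - {"dx": 0.02, "dy": -0.04, "dz": 0, "twist": 0}
    - {"dx": 0.02, "dy": -0.04, "dz": 0, "twist": 0}
    - {"dx": 0.02, "dy": -0.04, "dz": 0, "twist": 0}
    - {"dx": 0, "dy": 0, "dz": 0, "twist": 0}
    - {"dx": 0, "dy": 0, "dz": 0, "twist": 0}

```text
clock: 53.35
tcp_pos: [326.4, -350.5, 226.3]
tcp_rot: [0.006, 1.0, 0.02, -0.001]
ft_force: [0.2, 0.0, -0.3]
gripper_width: 44.9
```

```bash
python3 - <<'E'
from h import *
st()
im,t=snap('top','t24.png');g=cv2.cvtColor(im,cv2.COLOR_RGB2GRAY);r=cv2.imread('pics/top0.png',0)
# bar angle: white bar ridge between the dark platform before/after, y 80..-40
for n,a in(('start',r),('now',g)):
    out=[]
    for y in(95,54,53,-3,-5,-55):
        X=np.arange(585,632,1.);p=proj(t,[(x,y,124) for x in X]).astype(np.float32)
        v=cv2.remap(a,p[:,0].reshape(1,-1),p[:,1].reshape(1,-1),cv2.INTER_CUBIC)[0].astype(float);w=np.clip(v-80,0,None);out.append((y,round(float((w*X).sum()/max(w.sum(),1)),1),int(v.max())))
    print(n,out)
G=cv2.resize(g[130:262,250:370],None,fx=1,fy=1)
for v in range(140,252,2): print(v,''.join('#' if x<40 else '+' if x<65 else '-' if x<90 else '.' if x<125 else ' ' for x in g[v,256:366]))
print(proj(t,[(646,y,203) for y in(82,24,-33)]).round(0).tolist())
E
```

```text
t 53.4 tcp [ 326.4 -350.5  226.3] yaw 3.129 tilt [-0.002  0.04 ] w 44.9 F [ 0.2  0.  -0.3]
start [(95, 607.1, 148), (54, 607.3, 151), (53, 607.3, 152), (-3, 610.4, 149), (-5, 609.7, 149), (-55, 606.6, 145)]
now [(95, 614.0, 147), (54, 607.3, 150), (53, 607.3, 151), (-3, 607.3, 148), (-5, 607.3, 149), (-55, 606.5, 146)]
140 ..............................................................................................................
142 ......      .......  ..  ...     .............................................................................
144 ..--..                                                                                                   .....
146 ++++-.                                                                                                   ..-.-
148 ++++-.                      ........                                                                     .-+++
150 ++++-.                    ..---------..              ...---...               .....           .....  .....-++++
152 ++++-.            .-++++----------------------------------------......---...-------..
[... 5009 characters left out ...]
----------------------+##################++------------------------.  .-++++
242 ..    .----------------------------------------------...-++##############+-...-----------------------.  .-++++
244 ..              ............................................------+-------..-------------------------.  .-++++
246 ...                                                                                                     .-++++
248 ...............................................................                                        .----+-
250 ..............................................................................................................
[[286.0, 155.0], [311.0, 155.0], [335.0, 156.0]]
```

The bar lies exactly where it was at the start (607 mm along its length), three bottles stand behind it, and the pointer and long tick share column 321. One last check of jars and bystanders, then hand in.

```bash
python3 - <<'E'
from h import *
track(((206,220),(200,253)),'pics/t9.png'); track(((210,155),(430,150)),'pics/top0.png')
st();print(bot.hand_in())
E
```

```text
(206, 220) shift px (0, 0) score 1.0 here 1.0
(200, 253) shift px (0, 0) score 1.0 here 1.0
(210, 155) shift px (0, 0) score 1.0 here 1.0
(430, 150) shift px (0, 0) score 1.0 here 1.0
t 53.5 tcp [ 327.  -348.3  226.6] yaw 3.133 tilt [-0.003  0.04 ] w 45.0 F [-0.6 -0.1 -0.5]
the job is handed in; nothing more can be done
None
```

The changeover is done and I handed it in at about 54 s; no verdict was reported. I set the dial to the long mark, swung the bar open to about 0.8 rad, put both jars in the tray and stood all three bottles in the row. Then I swung the bar shut.

**Last checks, from the top camera and arm readings**
- **Bar:** it lies where it was at the start to within measurement, and it met a hard stop when pushed with about 20 N. I have no direct reading of its angle.
- **Bottles:** all three stand upright at about y +55, −3 and −60 mm in the shaker's frame, 45 mm behind its origin.
- **Dial:** the pointer lines up with the long mark.
- **Jars and bystanders:** the jars, beaker and wash bottle show no shift in the picture.

**What went wrong on the way**
- **Joint limit:** the last joint reached its limit (3.14 rad) while I was opening the bar. The fingers slipped off the handle, but the bar was already open far enough. It left the tool tilted about 0.04 rad for the rest of the job.
- **Third bottle:** it first landed on the right end plate with about 50 N at the wrist. I set it down, regripped it and placed it again. On the way back it brushed the middle bottle, which stayed upright.
- **Camera disagreement:** the wrist and top cameras differed by a few mm across the row, within what the placing allowed.

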